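# Reload the leaning spring magazine of the feeder station

## Robot

A 6-joint arm with a two-finger parallel gripper is mounted at the origin on the work surface. World frame = base frame: x ahead of the robot, y to its left, z up, the work surface at z = 0. Lengths are in m, angles in rad, forces in N, time in s.
With the tool pointing down it reaches from about 0.35 to 0.975 m from the base axis. Payload 4.9 kg.
Tool frame: the origin (TCP) lies midway between the tips of the shut fingers; the grasp point (between the pads) lies 19 mm behind it; z points along the fingers, y is the direction in which the jaws open and shut (so a half turn about z gives the same grasp; the last joint's range is limited). The gripper opens to 85 mm and grips with 20 to 120 N. Pads are 22 mm wide; open, the fingers measure 114 mm over their backs; the gripper's body (76 mm by 85 mm) begins 54 mm behind the grasp point. The pads swing forward as they close: fully open they stand 13 mm farther back than shut.
Start: joints at [-1.335, 0.053, 1.613, -0, 1.476, -0.119], TCP at [0.217, -0.586, 0.231] pointing down, gripper open.
Joint ranges: [-3.01, 3.01], [-1.01, 2.22], [0.06, 2.58], [-1.02, 4.17], [0.09, 2.62], [-3.14, 3.14]. Speed limits (rad/s): [2.57, 2.57, 3.14, 3.14, 3.14, 3.14].

## Interface

Orientations are given as a rotation vector (axis times angle).
In Python, from station import ctrl gives the robot as it stands.
- The arm moves only by the tool apply_moves, never from a script. Its argument "rows" is a list of rows, each a list of 6 numbers: the shift along the tool's x, y, z in cm, then the turn, a rotation vector about the tool's x, y, z in units of 5 degrees (1.0 is 5 degrees). In form: [[x, y, z, rx, ry, rz], ...]. A call has 1 to 20 rows; each row is the pose to reach, as a shift and turn from the pose measured when the call began, along the tool's axes at that moment; what a row does not reach only later rows make up. A row lasts 1/10 s, in which the tool goes at most 50 mm and 8.59 degrees, less where a joint would pass 70% of its speed; a pose out of reach is approached as far as the arm can. A call with a gripper value outside its range is refused whole. "grip" is the closure, from 0 (fully open) to 1 (shut), set as the call begins (left out, the last holds). The fingers move at their own pace and stop on an object; "squeeze" is the grip in N (left out, the last holds). Time passes only in rows, so rows that repeat a pose let the fingers close. It gives the time, the measured TCP pose, the force and the opening at its end, in the units of the state.
- ctrl.get_obs(): the state, without advancing time (a new reading comes with each control period).
- ctrl.get_image(name): name is "scene" or "top" or "wrist"; returns a dict with "color" (420x560x3 uint8, blue, green, red), "mtx" (3x3 intrinsics, pixels), "rvec" (rotation vector, rad) and "tvec" (3), from world to camera coordinates, as OpenCV has them. Camera axes: x right, y down, z forward; pixel columns grow to the right and rows downward; lengths in m; the calibration is good to about 2 mm. A picture is of the moment at which its call begins. There is no depth.
- ctrl.finish_job(): hands the job in, once; it reports no verdict.
The state is a dict: "t": time; "q": joint angles; "dq": joint speeds; "effort": joint torques, N m; "tool_pos": TCP position; "tool_rot": TCP orientation; "contact_force": force on the tool from outside, world axes, zero at the start; "wrist_torque": the same for the moment, N m; "opening": finger opening in m.
Only numpy, scipy, OpenCV 4.12 (cv2) and the standard library are available. Lean on these libraries where they do the work, as an engineer would, in place of code of your own. Each camera call takes 0.05 s, during which the arm holds its last target.

## Task

Load the two square black blocks into the leaning spring-loaded magazine: first the thicker one, then the thinner one on top of it. Lay each flat on the spring plate, square to the posts, and push it down along the leaning column until both side latches snap over it and it stays down by itself. Leave the round puck and everything else on the bench where it is, and let go of everything at the end.

Things in the scene. Friction and masses are not known exactly. Their poses are not given: they have to be found in the camera images.
- magazine: Fixed aluminium stand; origin at table level. Base plate 170 x 120 x 12 mm (from 75 mm before to 95 mm behind the origin along x), carrying a column of four corner angle posts, open at the top, which leans 30 degrees from vertical with its top towards the robot (the stand's -x). Nothing but the column stands higher than 70 mm.
- mouth (a point): On the column's axis, level with the undersides of the two latch noses, 143 mm above the table. z = column axis, out of the open top (blocks go in along -z); y = level; x = at right angles, away from the robot and up. Inside it is 53 x 53 mm along x and y. Posts are straight to 11 mm above this point, then flare out as a lead-in up to 20 mm above it.
- column: The leaning column; axes as mouth, origin on the axis 75 mm below mouth. Post legs are 3 mm thick and cover only the corners: on each y side a gap 37 mm wide stays open all the way up, with free space outside it, so fingers holding a block by its y faces can go down through the gaps and open there.
- follower (a joint): Spring plate (46 x 46 mm) in the column, m pushed down: 0 = its top is 4 mm below mouth, 0.064 = lowest. It pushes back with 3 N at 0, rising 1.6 N per 10 mm: 8 N under the thicker block alone, 12 N under both; with latches and rubbing a push takes up to about 15 N. A block let go before it is latched is pushed out or falls off.
- latch_far (a joint): Sprung steel latch at the middle of the column's +x side, m drawn back (0 = out, 0.008 = most). Its nose is 22 mm wide along y and reaches 5.5 mm into the column; the top slopes down inwards from 11 mm above mouth, so a block pushed down parts the latches, which snap over its top about 0 to 1 mm below mouth. Push the top to 3 mm below to be sure; 5 mm is the most.
- latch_near (a joint): The same latch on the column's -x side (towards the robot), m drawn back, 0 = out.
- thick_block: Thicker square block, black plastic, 50 x 50 x 36 mm, about 130 g, edges rounded 2 mm. Lies flat on the table at the start. Origin at the centre of its underside, z up through the thickness, x and y along its square's sides.
- thin_block: Thinner square block, black plastic, 50 x 50 x 24 mm, about 85 g, edges rounded 2 mm. Lies flat on the table at the start. Origin at the centre of its underside, z up through the thickness, x and y along its square's sides.
- thick_mid (a point): Centre of the thicker block, 18 mm above its underside; axes as the block's. When it alone is latched this lies 18 mm below mouth along the column; under the thinner block 42 mm below.
- thin_mid (a point): Centre of the thinner block, 12 mm above its underside; axes as the block's. When latched this lies 12 mm below mouth along the column.
- puck: Round black plastic puck, 52 mm across, 30 mm high, stands among the blocks; to be left alone. Origin at the centre of its underside.
- screwdriver: Screwdriver with red handle, 200 mm long, lies on the table near the robot; to be left alone. Origin under its middle, x along it.
- terminal: Small green terminal block, 20 x 30 x 22 mm, stands between the magazine and the blocks; to be left alone. Origin at the centre of its underside.
- marker: Black marker pen, 130 mm long, 9 mm thick, lies on the table beyond the work; to be left alone. Origin under its middle, x along it.
- tape: Roll of black tape, 80 mm across, 19 mm high, lies on the table; to be left alone. Origin at the centre of its underside.
- cutters: Side cutters with red handles, about 135 mm long, 12 mm high, lie on the table between the robot and the magazine; to be left alone. Origin near the middle, on the table.
Not all that is in view belongs to the job. Leave any yellow look-alike of the thin_block alone. Of the things that look like the magazine, the larger one is meant.

How it is judged:
By the outcome, as a careful person would: the job done as asked, in the order asked, and still so for the second after the job is handed in, with the robot touching nothing.
It also fails if it takes over 69 s, if anything falls off the work surface, if the arm or the gripper's body presses on something with over 40 N, if the wrist force passes 120 N, or if a joint passes its speed limit or range.

## Working session

There is one attempt and no reset: what is moved stays moved. The work goes in short steps, Python scripts to look and compute and a tool call to move; the robot and the scene stay as the last step left them, time stands still between calls to the robot, and variables do not carry over. Pictures are saved under pics/ and viewed, and the job is handed in when it is done.

Besides the shell and the picture viewer there is one more tool, called after "Call:" by a JSON object that holds its "fn" and its "kwargs". apply_moves: Moves the arm, as the interface text tells. Its arguments: {"type":"object","properties":{"rows":{"type":"array","items":{"type":"array","items":{"type":"number"}}},"grip":{"type":"number"},"squeeze":{"type":"number"}},"required":["rows"]}

```bash
ls; mkdir -p pics; python3 - <<'E'
from station import ctrl
import cv2
o=ctrl.get_obs(); print(o)
for n in ("scene","top","wrist"):
    d=ctrl.get_image(n); cv2.imwrite(f"pics/{n}0.png",d["color"]); print(n,d["mtx"].tolist(),d["rvec"],d["tvec"])
E
```

```text
pics
{'t': 0.0, 'q': array([-1.33497997e+00,  5.33483879e-02,  1.61429792e+00, -1.85620087e-05,
        1.47601056e+00, -1.19024720e-01]), 'dq': array([ 0.0007056 ,  0.0005536 , -0.00270276,  0.00198168, -0.00124087,
       -0.00174339]), 'effort': array([ 2.50137109e-04, -3.93683088e+01, -3.70175314e+01, -1.63392447e-04,
        6.89040899e-03, -3.03041453e-06]), 'tool_pos': array([ 0.21698405, -0.58545542,  0.23006594]), 'tool_rot': array([-3.09024884e+00, -5.54102679e-01,  2.18069352e-04]), 'contact_force': array([ 0.15662951,  0.56654336, -0.56305324]), 'wrist_torque': array([-0.00527228,  0.00390042, -0.05668088]), 'opening': 0.08574850388518748}
scene [[440.77452354063087, 0.0, 274.1933130595089], [0.0, 440.77452354063087, 206.13682162010613], [0.0, 0.0, 1.0]] [ 0.92506879  2.41361597 -1.14194619] [ 0.4103331  -0.14091227  1.32389204]
top [[458.66050892934464, 0.0, 276.53511027853807], [0.0, 458.66050892934464, 203.35754877006752], [0.0, 0.0, 1.0]] [ 2.1132358  -2.14159456  0.19408125] [-0.0084273   0.55666427  0.999758  ]
wrist [[337.1454719543093, 0.0, 284.9785999470859], [0.0, 337.1454719543093, 205.40700431335972], [0.0, 0.0, 1.0]] [-2.39500066  1.66710344  0.22518583] [-0.62258237 -0.03121164  0.37886586]
```

View pics/scene0.png

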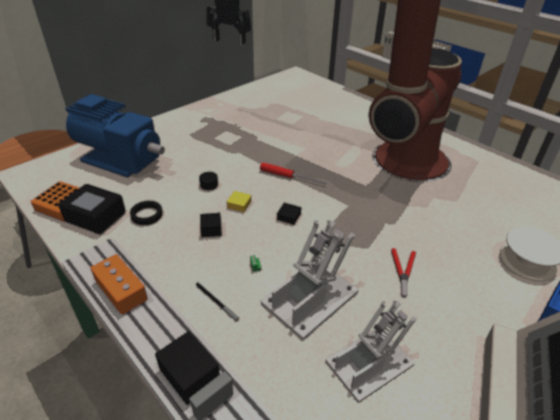

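View pics/top0.png

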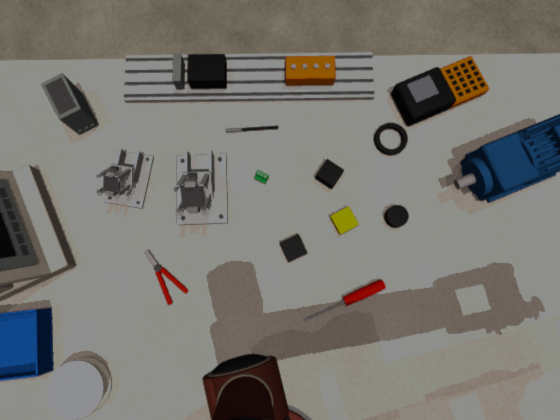

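View pics/wrist0.png

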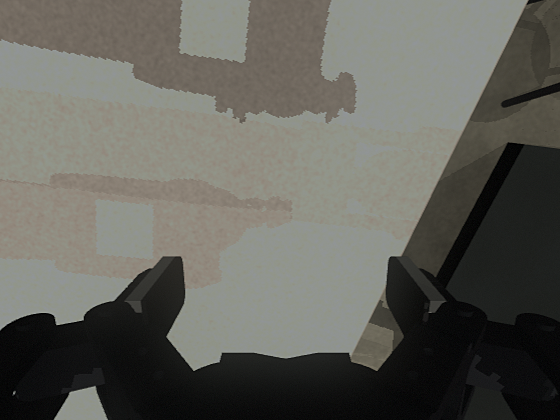

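The top view shows black squares at (330,174) and (293,248), the puck at (397,216), a yellow look-alike at (344,220), and two stands at (203,190), the larger, and (125,178). I'll enlarge these and measure them.

```bash
cat > h.py <<'E'
import numpy as np, cv2
from scipy.spatial.transform import Rotation as R
from station import ctrl
def cam(d):
    Rm=cv2.Rodrigues(np.array(d["rvec"],float))[0]; t=np.array(d["tvec"],float).ravel(); return np.array(d["mtx"]),Rm,t
def ray(d,px):
    K,Rm,t=cam(d); v=np.linalg.solve(K,np.r_[px,1.0]); return -Rm.T@t, Rm.T@v/np.linalg.norm(v)
def onz(d,px,z):
    c,v=ray(d,px); return c+v*(z-c[2])/v[2]
def proj(d,P):
    K,Rm,t=cam(d); return cv2.projectPoints(np.atleast_2d(np.array(P,float)),np.array(d["rvec"],float),np.array(d["tvec"],float),K,None)[0].reshape(-1,2)
def tri(d1,p1,d2,p2):
    A=[];b=[]
    for d,p in((d1,p1),(d2,p2)):
        c,v=ray(d,p); M=np.eye(3)-np.outer(v,v); A.append(M); b.append(M@c)
    return np.linalg.lstsq(np.vstack(A),np.hstack(b),rcond=None)[0]
E
python3 - <<'E'
from h import *
s=ctrl.get_image("scene");t=ctrl.get_image("top")
def up(im,x,y,w,h,k): return cv2.resize(im[y:y+h,x:x+w],None,fx=k,fy=k,interpolation=cv2.INTER_CUBIC)
cv2.imwrite("pics/s1.png",up(s["color"],180,160,200,150,4))
cv2.imwrite("pics/t1.png",up(t["color"],265,140,160,120,5))
cv2.imwrite("pics/t2.png",up(t["color"],160,140,100,100,6))
cv2.imwrite("pics/s2.png",up(s["color"],250,210,120,130,4.5))
for n,d in(("top",t),("scene",s)):
    g=d["color"].max(axis=2); m=(g<70).astype(np.uint8)
    N,l,st,c=cv2.connectedComponentsWithStats(m)
    for i in range(1,N):
        if 60<st[i,4]<1500: print(n,st[i],c[i].round(1), onz(d,c[i],0.03).round(3))
E
```

```text
top [ 60  77  38  57 824] [ 80.1 113.2] [0.788 0.457 0.03 ]
top [ 46  78  30  36 580] [60.2 95.6] [0.834 0.508 0.03 ]
top [125  92 249   5 340] [248.9  93.5] [0.834 0.048 0.03 ]
top [512 114  48  51 600] [543.8 133.6] [ 0.722 -0.66   0.03 ]
top [374 123  34  32 501] [390.4 138.6] [ 0.714 -0.291  0.03 ]
top [242 126  36   5 104] [259.6 127.9] [0.745 0.023 0.03 ]
top [521 142  13  25  81] [527.3 153.2] [ 0.674 -0.615  0.03 ]
top [ 460  145  100   57 1373] [491.4 174.5] [ 0.623 -0.524  0.03 ]
top [119 150  14  17  83] [122.9 158.8] [0.673 0.348 0.03 ]
top [133 153  10  30 134] [137.6 168.4] [0.649 0.312 0.03 ]
top [188 153  20  19  65] [191.6 165.3] [0.655 0.184 0.03 ]
top [212 154   2  37  70] [212.5 172. ] [0.638 0.134 0.03 ]
top [315 159  29  30 488] [328.6 173.7] [ 0.63 -0.14  0.03]
top [  6 167  70 130 861] [ 50.2 228.6] [0.508 0.508 0.03 ]
top [100 170  30  25 343] [114.1 183.3] [0.613 0.366 0.03 ]
top [180 176  29  36 496] [193.1 196. ] [0.58  0.179 0.03 ]
top [384 205  24  23 423] [395.7 215.9] [ 0.527 -0.292  0.03 ]
top [280 234  27  28 461] [292.8 247.5] [ 0.457 -0.052  0.03 ]
[... 698 characters left out ...]
.03 ]
scene [  0 189   8  12  63] [  2.6 194.7] [ 0.969 -0.576  0.03 ]
scene [131 201  31  24 446] [145.8 212.7] [ 0.732 -0.269  0.03 ]
scene [277 203  24  22 363] [288.5 213.5] [ 0.474 -0.036  0.03 ]
scene [ 17 208  15  60 360] [ 24.1 239.3] [ 0.985 -0.369  0.03 ]
scene [201 213  20  24 450] [210.4 225. ] [ 0.641 -0.128  0.03 ]
scene [292 273  31  21 277] [305.6 283.5] [0.602 0.149 0.03 ]
scene [197 283  27  26 105] [210.1 295.6] [0.766 0.044 0.03 ]
scene [540 305  16  14  86] [547.1 311.9] [0.304 0.511 0.03 ]
scene [481 333  10  87 406] [486.  379.2] [0.524 0.501 0.03 ]
scene [356 343  22  19 183] [366.  352.7] [0.635 0.333 0.03 ]
scene [153 375  34  45 139] [169. 396.] [0.937 0.169 0.03 ]
```

View pics/s1.png

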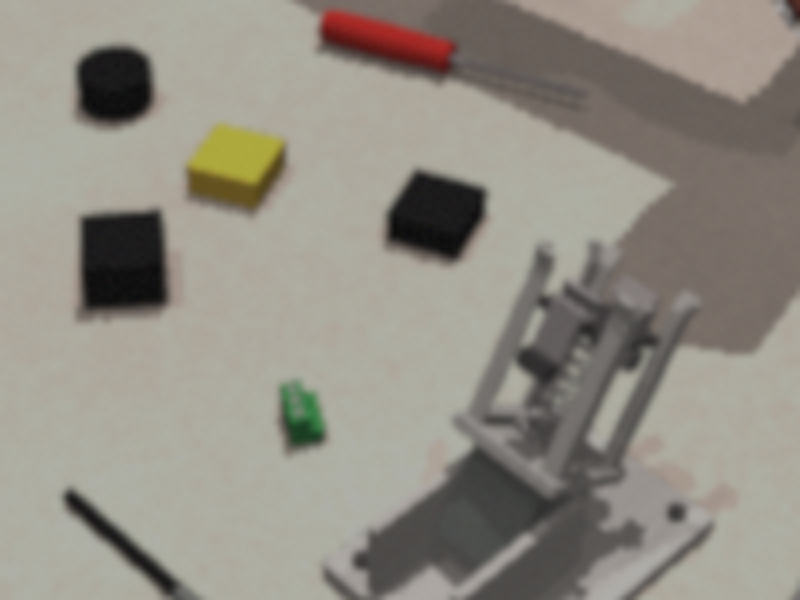

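View pics/t1.png

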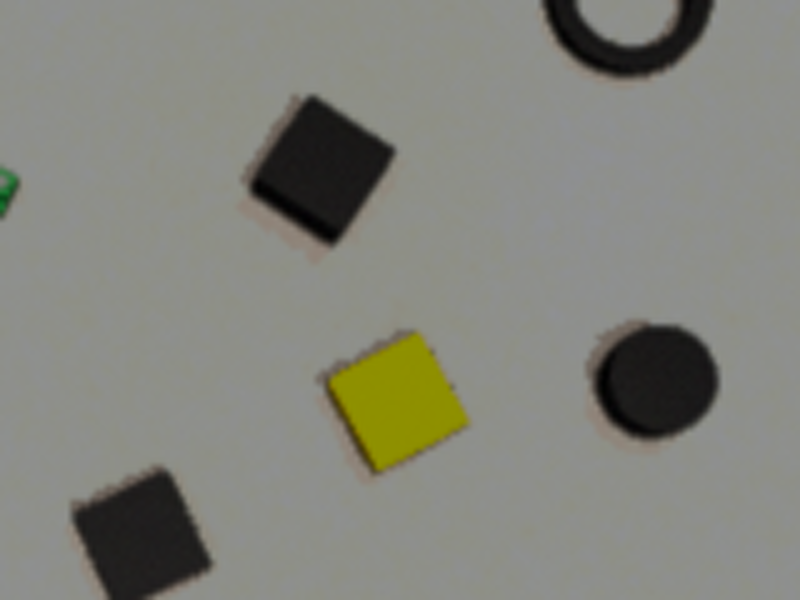

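View pics/t2.png

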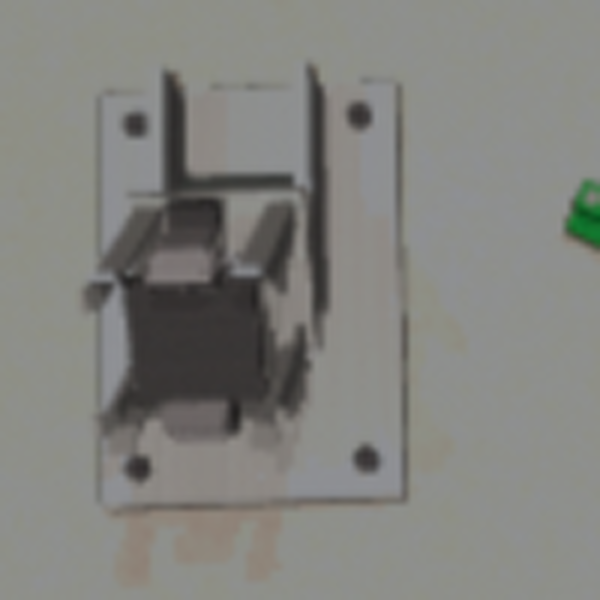

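View pics/s2.png

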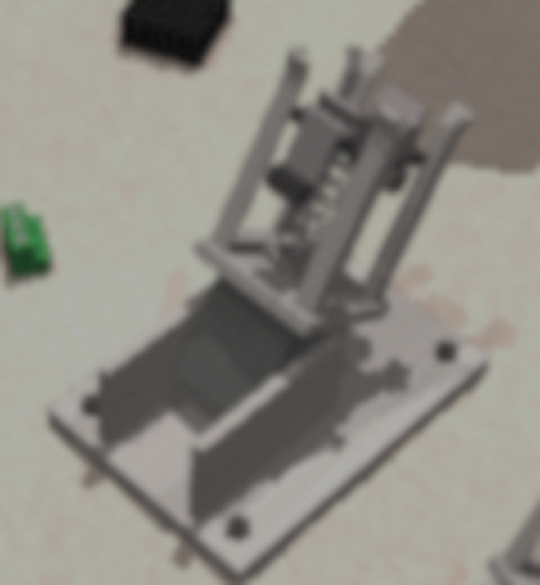

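```bash
python3 - <<'E'
from h import *
t=ctrl.get_image("top")
f=lambda u,v:((u+.5)/6-.5+160,(v+.5)/6-.5+140)
for nm,p,z in [("TL",(98,93),.012),("TR",(400,80),.012),("BR",(408,497),.012),("BL",(100,507),.012),
 ("h1",(135,124),.012),("h2",(360,115),.012),("h3",(367,459),.012),("h4",(138,468),.012),("foll",(199,341),.1395)]:
    print(nm,onz(t,f(*p),z).round(4))
# block tops : corners by hand from t1 (scale5, off 265,140)
g=lambda u,v:((u+.5)/5-.5+265,(v+.5)/5-.5+140)
for nm,ps,z in [("thick",[(312,95),(396,151),(336,242),(252,180)],.036),("thin",[(72,512),(163,470),(212,565),(120,605)],.024)]:
    P=np.array([onz(t,g(*p),z) for p in ps]); print(nm,P.round(4).tolist(),P.mean(0).round(4))
print(ray(t,(280,210))[0])
o=ctrl.get_obs(); print(o["t"], R.from_rotvec(o["tool_rot"]).as_matrix().round(3))
w=ctrl.get_image("wrist"); K,Rm,tt=cam(w); c=-Rm.T@tt
Rt=R.from_rotvec(o["tool_rot"]).as_matrix()
print("wrist cam in tool: pos",(Rt.T@(c-o["tool_pos"])).round(4)); print("axes",(Rt.T@Rm.T).round(3))
E
```

```text
TL [0.6856 0.2261 0.012 ]
TR [0.6894 0.1042 0.012 ]
BR [0.5194 0.1    0.012 ]
BL [0.517  0.2209 0.012 ]
h1 [0.6724 0.2108 0.012 ]
h2 [0.675  0.1203 0.012 ]
h3 [0.5347 0.1163 0.012 ]
h4 [0.5323 0.2063 0.012 ]
foll [0.5574 0.1599 0.1395]
thick [[0.6651, -0.1366, 0.036], [0.6373, -0.1752, 0.036], [0.5939, -0.1455, 0.036], [0.6242, -0.1071, 0.036]] [ 0.6301 -0.1411  0.036 ]
thin [[0.4704, -0.0204, 0.024], [0.4894, -0.0629, 0.024], [0.4451, -0.0845, 0.024], [0.4274, -0.0418, 0.024]] [ 0.4581 -0.0524  0.024 ]
[ 0.36788837 -0.01316968  1.0834883 ]
0.3 [[ 0.938  0.347 -0.   ]
 [ 0.347 -0.938  0.001]
 [ 0.    -0.001 -1.   ]]
wrist cam in tool: pos [ 0.0684 -0.0009 -0.1418]
axes [[-0.001 -0.965 -0.261]
 [ 1.    -0.    -0.001]
 [ 0.001 -0.261  0.965]]
```

Base plate centre is about (0.603, 0.163), with yaw about 1.7°. The thick block is the one at top-view (330,174), since it has the taller visible sides. The thin one is at (293,248). Next I move above the thick block for a close wrist view.

```bash
cat >> h.py <<'E'
def down(yaw): # tool x at yaw deg, z down
    a=np.radians(yaw); x=np.array([np.cos(a),np.sin(a),0]); z=np.array([0,0,-1.]); return np.c_[x,np.cross(z,x),z]
def row(p,Rt):
    o=ctrl.get_obs(); R0=R.from_rotvec(o["tool_rot"]).as_matrix(); d=R0.T@(np.array(p)-o["tool_pos"])*100
    rv=R.from_matrix(R0.T@Rt).as_rotvec(degrees=True)/5
    print("t",round(o["t"],2),"pos",o["tool_pos"].round(4),"row",np.r_[d,rv].round(3).tolist(),"F",o["contact_force"].round(1),"op",round(o["opening"],4))
E
python3 - <<'E'
from h import *
row((0.63,-0.141,0.16),down(54))
E
```

```text
t 0.35 pos [ 0.2171 -0.5859  0.231 ] row [54.175, -27.369, 7.119, -0.005, -0.003, -6.734] F [-0.3 -0.1 -0.4] op 0.0856
```

Call:
{"fn": "apply_moves", "kwargs": {"rows": [[54.2,-27.4,7.1,0,0,-6.73],[54.2,-27.4,7.1,0,0,-6.73],[54.2,-27.4,7.1,0,0,-6.73],[54.2,-27.4,7.1,0,0,-6.73],[54.2,-27.4,7.1,0,0,-6.73],[54.2,-27.4,7.1,0,0,-6.73],[54.2,-27.4,7.1,0,0,-6.73],[54.2,-27.4,7.1,0,0,-6.73],[54.2,-27.4,7.1,0,0,-6.73],[54.2,-27.4,7.1,0,0,-6.73],[54.2,-27.4,7.1,0,0,-6.73],[54.2,-27.4,7.1,0,0,-6.73],[54.2,-27.4,7.1,0,0,-6.73],[54.2,-27.4,7.1,0,0,-6.73],[54.2,-27.4,7.1,0,0,-6.73],[54.2,-27.4,7.1,0,0,-6.73]], "grip": 0}}

```text
t: 1.95
tool_pos: [0.6294, -0.1421, 0.1605]
tool_rot: [2.801, 1.423, -0.0]
contact_force: [0.2, 0.2, 0.8]
opening: 0.0854
```

```bash
python3 - <<'E'
from h import *
row((0.63,-0.141,0.16),down(54))
w=ctrl.get_image("wrist"); cv2.imwrite("pics/w1.png",w["color"])
g=w["color"].max(axis=2); m=(g<75).astype(np.uint8)
N,l,st,c=cv2.connectedComponentsWithStats(m)
for i in range(1,N):
    if st[i,4]>500: 
        ct=cv2.findContours((l==i).astype(np.uint8),cv2.RETR_EXTERNAL,cv2.CHAIN_APPROX_NONE)[0][0]
        print(st[i],c[i].round(1),cv2.minAreaRect(ct), cv2.approxPolyDP(ct,6,True).reshape(-1,2).tolist() if st[i,4]<40000 else "")
E
```

```text
t 1.95 pos [ 0.6294 -0.1421  0.1605] row [0.127, -0.018, 0.05, -0.0, 0.0, -0.026] F [0.2 0.2 0.8] op 0.0854
[ 453    0  100  168 1666] [506.1  89.3] ((503.0434875488281, 83.20964050292969), (193.94735717773438, 10.584218978881836), 61.88679504394531) [[453, 0], [537, 158], [552, 167], [465, 1], [470, 30]]
[ 480    0   80  155 1661] [521.9  71.5] ((523.300048828125, 75.10000610351562), (173.0716552734375, 11.180335998535156), 63.43495178222656) [[480, 0], [559, 154], [559, 134], [491, 0]]
[ 256  159   62   65 3852] [287.2 190.6] ((286.5, 191.0), (64.0, 61.0), 90.0) [[260, 160], [260, 223], [316, 222], [315, 161]]
[  31  184   84   77 4050] [ 71.7 221.3] ((71.28562927246094, 221.13751220703125), (69.11016082763672, 62.135738372802734), 25.70995330810547) [[50, 188], [31, 235], [82, 260], [95, 251], [114, 209], [65, 184]]
[ 510  213   50  102 2756] [541.8 267.8] ((534.5, 263.5), (101.0, 49.0), 90.0) [[559, 213], [510, 271], [559, 314]]
[    0   220   560   200 56895] [292.7 356. ] ((279.5, 319.5), (198.99996948242188, 558.9998779296875), 90.0)
```

View pics/w1.png

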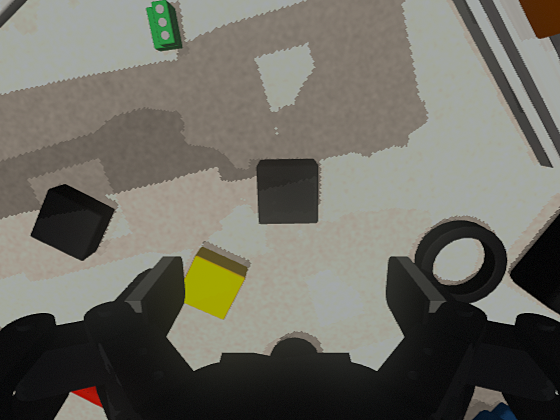

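```bash
python3 - <<'E'
from h import *
w=ctrl.get_image("wrist"); im=w["color"]
cv2.imwrite("pics/w1c.png",cv2.resize(np.clip(im[145:240,235:345].astype(float)*2.2,0,255).astype(np.uint8),None,fx=6,fy=6,interpolation=cv2.INTER_CUBIC))
o=ctrl.get_obs(); Rt=R.from_rotvec(o["tool_rot"]).as_matrix()
for p,z in [((257.5,223.5),.036),((318.5,223.5),.036),((287,223.5),.036),((257,190),.036),((318.5,190),.036),((287,167),.036),((287,158.5),0),((260,158.5),0),((316,158.5),0)]:
    print(p,z,(Rt.T@(onz(w,p,z)-o["tool_pos"])*1000).round(1))
E
```

```text
(257.5, 223.5) 0.036 [-19.  -22.6 124.6]
(318.5, 223.5) 0.036 [-19.   28.  124.6]
(287, 223.5) 0.036 [-19.    1.9 124.6]
(257, 190) 0.036 [  9.4 -22.4 124.6]
(318.5, 190) 0.036 [  9.4  27.3 124.6]
(287, 167) 0.036 [ 28.1   1.8 124.6]
(287, 158.5) 0 [ 30.3   2.  160.6]
(260, 158.5) 0 [ 30.3 -22.2 160.6]
(316, 158.5) 0 [ 30.3  27.9 160.6]
```

View pics/w1c.png

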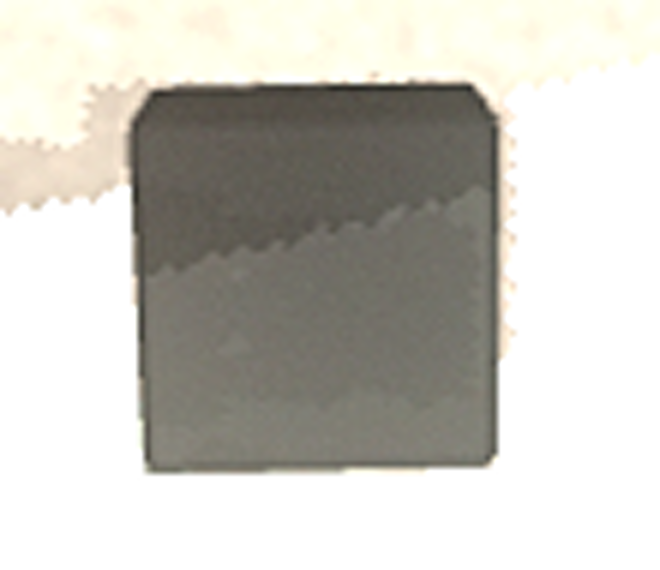

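The block measures 50 mm square with its top at 36 mm, so it is the thick one. Its centre is offset (5.7, 2.4) mm in the tool frame, turned about −1°. Next: descend and grip.

Call:
{"fn": "apply_moves", "kwargs": {"rows": [[0.57,0.24,3,0,0,-0.2],[0.57,0.24,7,0,0,-0.2],[0.57,0.24,11,0,0,-0.2],[0.57,0.24,14,0,0,-0.2],[0.57,0.24,15.5,0,0,-0.2],[0.57,0.24,15.8,0,0,-0.2],[0.57,0.24,15.8,0,0,-0.2]]}}

```text
t: 2.75
tool_pos: [0.6353, -0.1396, 0.0036]
tool_rot: [2.788, 1.446, 0.002]
contact_force: [0.6, -0.6, -0.1]
opening: 0.0852
```

Call:
{"fn": "apply_moves", "kwargs": {"rows": [[0,0,0,0,0,0],[0,0,0,0,0,0],[0,0,0,0,0,0],[0,0,0,0,0,0],[0,0,0,0,0,0],[0,0,0,0,0,0],[0,0,0,0,0,0],[0,0,0,0,0,0]], "grip": 1, "squeeze": 60}}

```text
t: 3.55
tool_pos: [0.637, -0.1401, 0.0059]
tool_rot: [2.786, 1.445, 0.006]
contact_force: [-1.0, -0.1, 5.9]
opening: 0.0492
```

```bash
python3 - <<'E'
from h import *
row((0.63,-0.141,0.16),down(53))
w=ctrl.get_image("wrist"); cv2.imwrite("pics/w2.png",w["color"])
E
```

```text
t 3.55 pos [ 0.637  -0.1401  0.0059] row [-0.454, -0.442, -15.411, 0.054, -0.019, 0.365] F [-1.  -0.1  5.9] op 0.0492
```

View pics/w2.png

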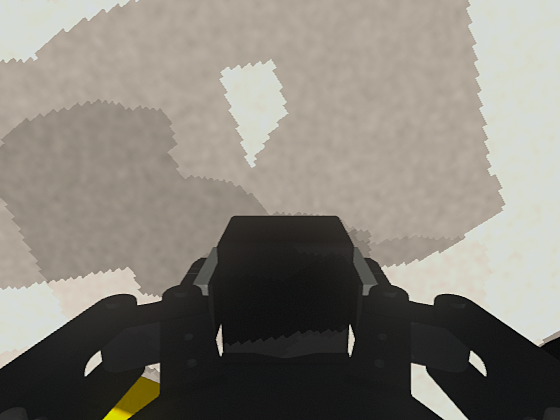

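```bash
cat >> h.py <<'E'
YAW=1.7; MOUTH=np.array([0.5557,0.1617,0.143])
def col(yaw=None):
    a=np.radians(YAW if yaw is None else yaw); A=np.array([[np.cos(a),-np.sin(a),0],[np.sin(a),np.cos(a),0],[0,0,1]])
    s,c=.5,np.sqrt(.75); cx=A@[c,0,s]; cy=A@[0,1,0]; cz=A@[-s,0,c]; return np.c_[cx,cy,cz]
def ctool(): # tool x=col x
    C=col(); return np.c_[C[:,0],-C[:,1],-C[:,2]]
def cp(x,y,z): return MOUTH+col()@np.array([x,y,z])
E
python3 - <<'E'
from h import *
o=ctrl.get_obs()
row(o["tool_pos"]+[0,0,.2],down(53))
row((0.45,0.10,0.26),ctool())
print(cp(-.07,0,.11)); row(cp(-.07,0,.11),ctool())
E
```

```text
t 3.6 pos [ 0.637  -0.14    0.0059] row [0.032, 0.095, -20.0, 0.054, -0.019, 0.366] F [0.5 0.5 6.6] op 0.0494
t 3.6 pos [ 0.637  -0.14    0.0059] row [8.892, -28.989, -25.53, -2.738, 5.518, 10.384] F [0.5 0.5 6.6] op 0.0494
[0.44012911 0.15826994 0.20326279]
t 3.6 pos [ 0.637  -0.14    0.0059] row [13.078, -33.18, -19.869, -2.738, 5.518, 10.384] F [0.5 0.5 6.6] op 0.0494
```

Lift straight up first and check the hold.

Call:
{"fn": "apply_moves", "kwargs": {"rows": [[0,0.1,-3,0,0,0],[0,0.1,-7,0,0,0],[0,0.1,-11,0,0,0],[0,0.1,-15,0,0,0],[0,0.1,-19,0,0,0],[0,0.1,-22,0,0,0],[0,0.1,-22,0,0,0],[0,0.1,-22,0,0,0]]}}

```text
t: 4.4
tool_pos: [0.6367, -0.1402, 0.226]
tool_rot: [2.785, 1.445, 0.006]
contact_force: [-0.0, -0.4, -2.1]
opening: 0.0491
```

```bash
python3 - <<'E'
from h import *
w=ctrl.get_image("wrist"); cv2.imwrite("pics/w3.png",w["color"])
row((0.45,0.10,0.26),ctool())
row(cp(-.07,0,.11),ctool())
E
```

```text
t 4.45 pos [ 0.6359 -0.14    0.224 ] row [8.916, -29.008, -3.658, -2.762, 5.54, 10.38] F [-0.2  0.2 -2.1] op 0.0492
t 4.45 pos [ 0.6359 -0.14    0.224 ] row [13.106, -33.183, 2.01, -2.762, 5.54, 10.38] F [-0.2  0.2 -2.1] op 0.0492
```

View pics/w3.png

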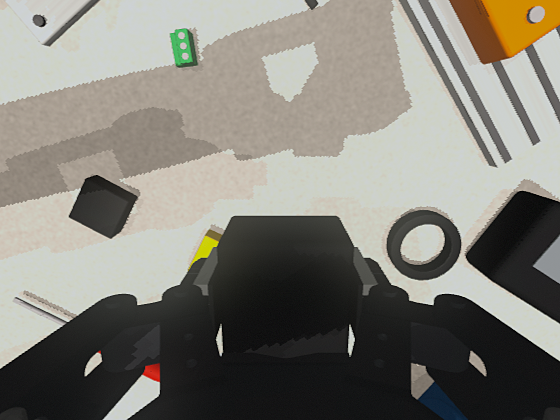

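Call:
{"fn": "apply_moves", "kwargs": {"rows": [[8.9,-29,-3.7,-2.76,5.54,10.38],[8.9,-29,-3.7,-2.76,5.54,10.38],[8.9,-29,-3.7,-2.76,5.54,10.38],[8.9,-29,-3.7,-2.76,5.54,10.38],[8.9,-29,-3.7,-2.76,5.54,10.38],[8.9,-29,-3.7,-2.76,5.54,10.38],[8.9,-29,-3.7,-2.76,5.54,10.38],[8.9,-29,-3.7,-2.76,5.54,10.38],[8.9,-29,-3.7,-2.76,5.54,10.38],[8.9,-29,-3.7,-2.76,5.54,10.38],[13.1,-33.2,2,-2.76,5.54,10.38],[13.1,-33.2,2,-2.76,5.54,10.38],[13.1,-33.2,2,-2.76,5.54,10.38],[13.1,-33.2,2,-2.76,5.54,10.38],[13.1,-33.2,2,-2.76,5.54,10.38],[13.1,-33.2,2,-2.76,5.54,10.38]]}}

```text
t: 6.05
tool_pos: [0.441, 0.1576, 0.205]
tool_rot: [-3.026, -0.042, -0.814]
contact_force: [-1.3, -0.2, -1.3]
opening: 0.0488
```

```bash
python3 - <<'E'
from h import *
w=ctrl.get_image("wrist"); cv2.imwrite("pics/w4.png",w["color"])
cv2.imwrite("pics/w4c.png",cv2.resize(w["color"][0:210,180:420],None,fx=3.3,fy=2.85,interpolation=cv2.INTER_CUBIC))
row(cp(-.07,0,.11),ctool()); print(ctrl.get_obs()["q"].round(2))
for p in [(0,0,0),(.0265,.0265,.011),(.0265,-.0265,.011),(-.0265,.0265,.011),(-.0265,-.0265,.011)]: print(p,proj(w,cp(*p)).round(1))
E
```

```text
t 6.1 pos [0.4409 0.1576 0.2049] row [-0.145, -0.068, 0.104, 0.005, -0.022, -0.019] F [ 0.4  0.8 -1.8] op 0.0491
[ 0.25 -0.71  2.31 -0.13  1.03  1.83]
(0, 0, 0) [[286.3 112.7]]
(0.0265, 0.0265, 0.011) [[246.7  71.7]]
(0.0265, -0.0265, 0.011) [[325.9  71.5]]
(-0.0265, 0.0265, 0.011) [[249.1 151.5]]
(-0.0265, -0.0265, 0.011) [[323.7 151.3]]
```

View pics/w4.png

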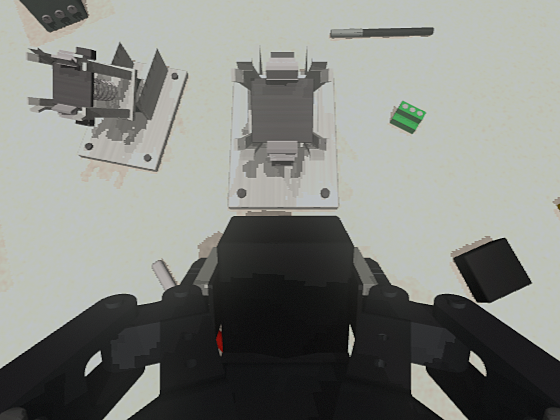

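```bash
python3 - <<'E'
import cv2
im=cv2.imread("pics/w4.png"); cv2.imwrite("pics/w4c.png",cv2.resize(im[40:180,215:350],None,fx=4.2,fy=4.2,interpolation=cv2.INTER_CUBIC))
E
```

```text
(no output)
```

View pics/w4c.png

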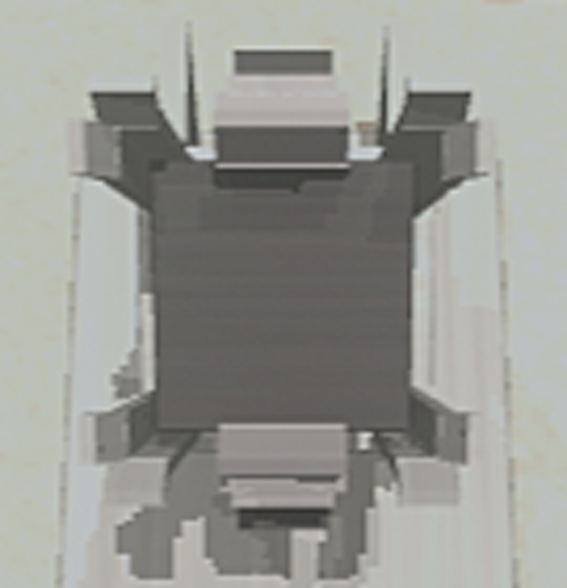

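```bash
python3 - <<'E'
from h import *
w=ctrl.get_image("wrist"); t=ctrl.get_image("top"); s=ctrl.get_image("scene")
f=lambda u,v:((u+.5)/4.2-.5+215,(v+.5)/4.2-.5+40)
for p in [(153,165),(413,165),(410,428),(155,428),(283,296.5)]:
    print((onz(w,f(*p),.1395)).round(4))
P=[]
for p in [(153,165),(413,165),(410,428),(155,428)]:
    c,v=ray(w,f(*p)); C=col(); n=C[:,2]; q0=MOUTH-.004*n; X=c+v*((q0-c)@n)/(v@n); P.append(C.T@(X-MOUTH)*1000); print(P[-1].round(1))
print(np.mean(P,0))
cv2.imwrite("pics/t4.png",cv2.resize(t["color"][140:240,160:260],None,fx=6,fy=6,interpolation=cv2.INTER_CUBIC))
cv2.imwrite("pics/s4.png",cv2.resize(s["color"][200:330,250:370],None,fx=4.5,fy=4.5,interpolation=cv2.INTER_CUBIC))
for n,d in(("top",t),("scene",s)):
    for p in [(0,0,-.004),(.0265,.0265,.020),(.0265,-.0265,.02),(-.0265,.0265,.020),(-.0265,-.0265,.02)]: print(n,p,proj(d,cp(*p)).round(1))
E
```

```text
[0.5854 0.1891 0.1395]
[0.5866 0.1425 0.1395]
[0.5351 0.1427 0.1395]
[0.5339 0.186  0.1395]
[0.5596 0.165  0.1395]
[23.2 25.2 -4. ]
[ 23.1 -19.   -4. ]
[-21.  -19.3  -4. ]
[-20.8  26.1  -4. ]
[ 1.14471601  3.22271017 -4.        ]
top (0, 0, -0.004) [[191.9 196.3]]
top (0.0265, 0.0265, 0.02) [[175.7 188.3]]
top (0.0265, -0.0265, 0.02) [[201.9 187.2]]
top (-0.0265, 0.0265, 0.02) [[178.6 212.7]]
top (-0.0265, -0.0265, 0.02) [[204.2 211.6]]
scene (0, 0, -0.004) [[329.2 238. ]]
scene (0.0265, 0.0265, 0.02) [[337.9 234.5]]
scene (0.0265, -0.0265, 0.02) [[316.4 220.7]]
scene (-0.0265, 0.0265, 0.02) [[351.9 233.5]]
scene (-0.0265, -0.0265, 0.02) [[330.9 220.3]]
```

View pics/t4.png

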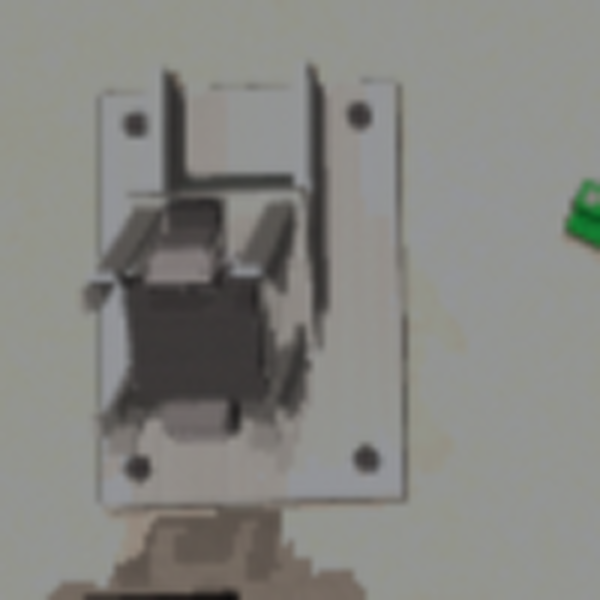

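View pics/s4.png

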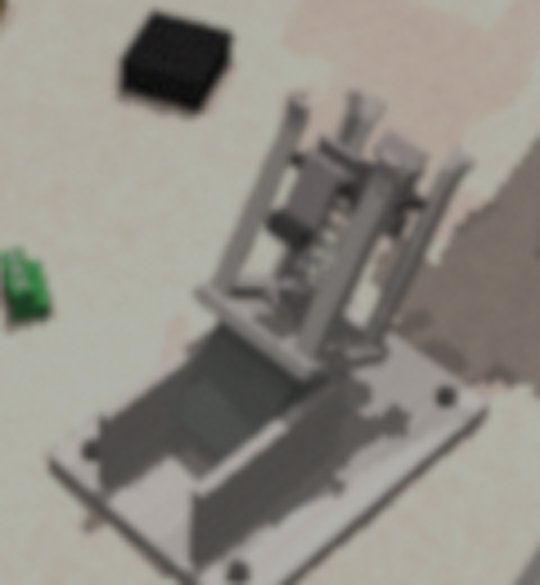

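```bash
python3 - <<'E'
import cv2,numpy as np
im=cv2.imread("pics/w4.png"); c=np.clip((im[205:375,195:375].astype(float))*5,0,255).astype(np.uint8); cv2.imwrite("pics/w4d.png",cv2.resize(c,None,fx=3.5,fy=3.5,interpolation=cv2.INTER_CUBIC))
E
```

```text
(no output)
```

View pics/w4d.png

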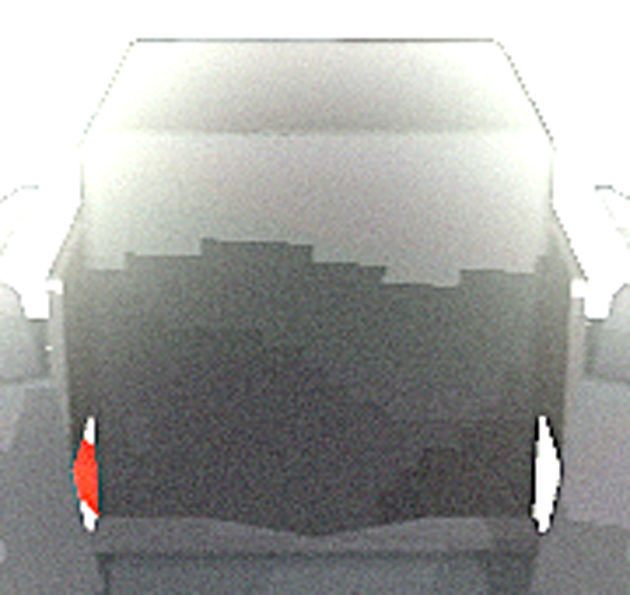

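```bash
python3 - <<'E'
from h import *
from scipy.optimize import least_squares
w=ctrl.get_image("wrist"); o=ctrl.get_obs(); Rt=R.from_rotvec(o["tool_rot"]).as_matrix(); T=lambda p: o["tool_pos"]+Rt@np.array(p)
print(proj(w,[T((.025,-.025,-.006)),T((.025,.025,-.006)),T((.025,-.025,-.042)),T((.025,.025,-.042))]).round(1))
# observed: bottom edge (132..498,40), top edge (85..550,133) in crop
f=lambda u,v:((u+.5)/3.5-.5+195,(v+.5)/3.5-.5+205)
print(f(132,40),f(498,40),f(85,133),f(550,133))
vb=f(0,40)[1]; vt=f(0,133)[1]
g=lambda q:[proj(w,T((q[0]-.0006,0,q[1])))[0,1]-vb, proj(w,T((q[0]-.0006,0,q[1]-.036)))[0,1]-vt]
print(least_squares(g,[.025,-.006],x_scale=.001).x)
for z in (-.0,-.004,-.006,-.008): print(z,proj(w,T((.0246,0,z))).round(1),proj(w,T((.025,0,z-.036))).round(1))
E
```

```text
[[229.4 219.1]
 [348.6 218.9]
 [211.3 253.2]
 [369.2 253.1]]
(232.35714285714286, 216.07142857142858) (336.92857142857144, 216.07142857142858) (218.92857142857142, 242.64285714285714) (351.7857142857143, 242.64285714285714)
[0.01901763 0.01977703]
-0.0 [[288.9 215.7]] [[290. 246.]]
-0.004 [[289.  218.5]] [[290.2 250.7]]
-0.006 [[289.  219.9]] [[290.3 253.1]]
-0.008 [[289.1 221.4]] [[290.3 255.7]]
```

```bash
python3 - <<'E'
from h import *
o=ctrl.get_obs(); Rt=R.from_rotvec(o["tool_rot"]).as_matrix(); T=lambda p: o["tool_pos"]+Rt@np.array(p)
for n in("scene","top"):
    d=ctrl.get_image(n); p=proj(d,T((0,0,0)))[0].round().astype(int); x,y=p-[55,55]; print(n,p,x,y)
    cv2.imwrite(f"pics/{n}5.png",cv2.resize(np.clip(d["color"][max(y,0):y+110,max(x,0):x+110].astype(float)*1.8,0,255).astype(np.uint8),None,fx=5,fy=5,interpolation=cv2.INTER_CUBIC))
    for zz in(.006,.013):
      print(zz,((proj(d,[T((a,b,c)) for a in(-.025,.025) for b in(-.025,.025) for c in(zz-.036,zz)])-[max(x,0),max(y,0)])*5).round().tolist())
E
```

```text
scene [371 186] 316 131
0.006 [[386.0, 238.0], [346.0, 320.0], [282.0, 186.0], [245.0, 266.0], [331.0, 230.0], [290.0, 316.0], [225.0, 176.0], [187.0, 259.0]]
0.013 [[378.0, 254.0], [338.0, 336.0], [275.0, 202.0], [238.0, 281.0], [323.0, 247.0], [282.0, 332.0], [218.0, 192.0], [179.0, 275.0]]
top [187 250] 132 195
0.006 [[200.0, 372.0], [217.0, 329.0], [333.0, 367.0], [346.0, 323.0], [184.0, 251.0], [203.0, 211.0], [321.0, 245.0], [334.0, 205.0]]
0.013 [[203.0, 364.0], [221.0, 321.0], [336.0, 358.0], [348.0, 315.0], [188.0, 243.0], [206.0, 204.0], [323.0, 237.0], [337.0, 198.0]]
```

View pics/scene5.png

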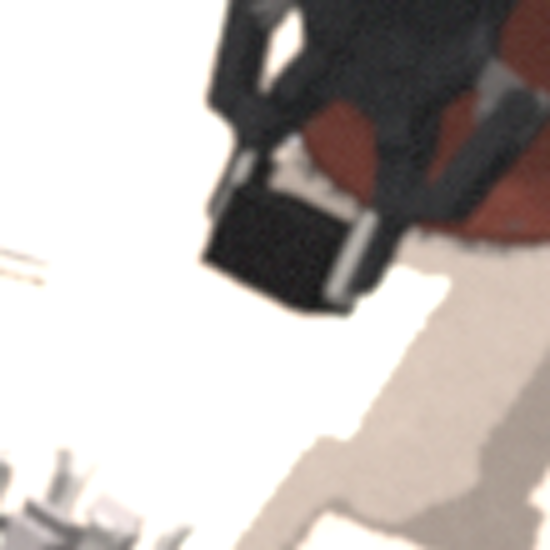

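View pics/top5.png

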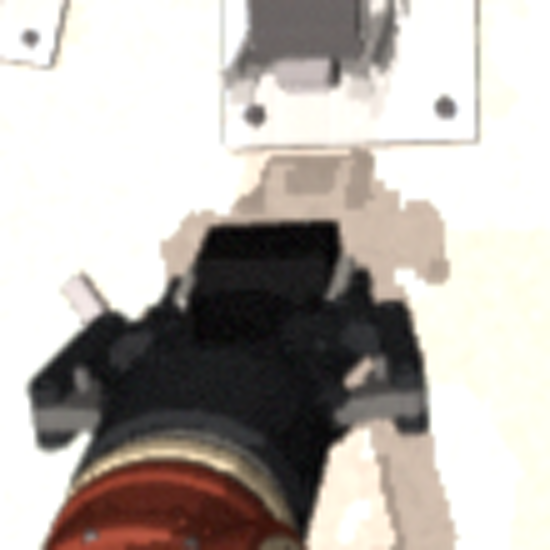

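```bash
sed -i 's/0.5557,0.1617,0.143/0.5557,0.1633,0.143/' h.py; python3 - <<'E'
from h import *
row(cp(.003,0,.11),ctool())
row(cp(.003,0,.04),ctool())
E
```

```text
t 6.4 pos [0.4401 0.1582 0.2037] row [7.287, -0.174, 0.042, -0.0, -0.005, -0.005] F [-0.2 -0.1 -1.8] op 0.049
t 6.4 pos [0.4401 0.1582 0.2037] row [7.285, -0.174, 7.042, -0.0, -0.005, -0.005] F [-0.2 -0.1 -1.8] op 0.049
```

Call:
{"fn": "apply_moves", "kwargs": {"rows": [[3,-0.1,0,0,0,0],[7.3,-0.17,0,0,0,0],[7.3,-0.17,1,0,0,0],[7.3,-0.17,4,0,0,0],[7.3,-0.17,6.5,0,0,0],[7.3,-0.17,7,0,0,0],[7.3,-0.17,7,0,0,0],[7.3,-0.17,7,0,0,0]]}}

```text
t: 7.2
tool_pos: [0.5382, 0.1629, 0.1806]
tool_rot: [-3.026, -0.044, -0.813]
contact_force: [0.7, 0.6, -0.9]
opening: 0.0492
```

```bash
python3 - <<'E'
from h import *
row(cp(.003,0,.04),ctool())
o=ctrl.get_obs(); Rt=R.from_rotvec(o["tool_rot"]).as_matrix(); T=lambda p: o["tool_pos"]+Rt@np.array(p)
for n in("scene","top","wrist"):
    d=ctrl.get_image(n)
    x,y,w,h,k={"scene":(285,200,90,75,8),"top":(165,165,60,60,10),"wrist":(180,150,210,120,3.8)}[n]
    cv2.imwrite(f"pics/{n}6.png",cv2.resize(np.clip(d["color"][y:y+h,x:x+w].astype(float)*1.7,0,255).astype(np.uint8),None,fx=k,fy=k,interpolation=cv2.INTER_CUBIC))
row(cp(.003,0,.04),ctool())
E
```

```text
t 7.2 pos [0.5382 0.1629 0.1806] row [-0.068, 0.012, 0.129, -0.003, -0.019, -0.005] F [ 0.7  0.6 -0.9] op 0.0492
t 7.35 pos [0.5386 0.163  0.1814] row [-0.142, 0.021, 0.182, -0.006, -0.036, -0.005] F [-0.2  0.2 -1.8] op 0.0488
```

View pics/scene6.png

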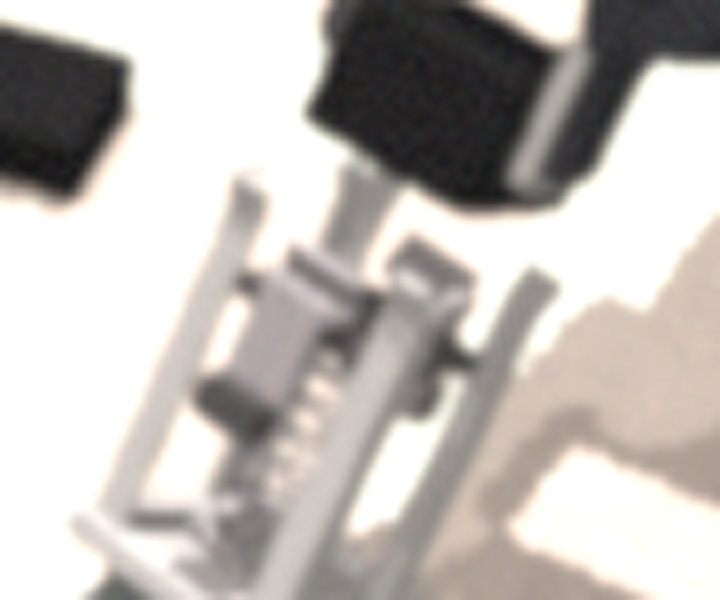

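View pics/top6.png

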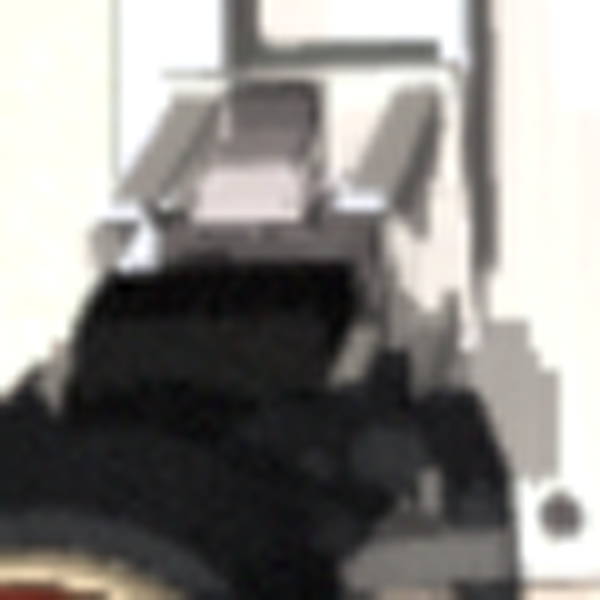

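View pics/wrist6.png

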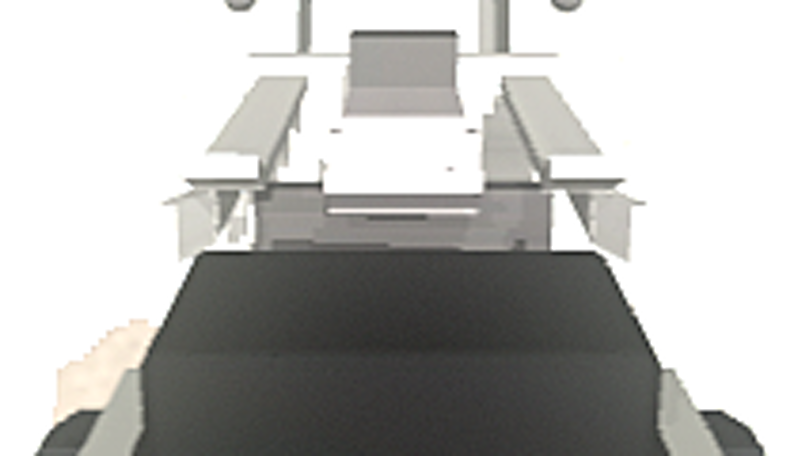

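```bash
python3 - <<'E'
from h import *
o=ctrl.get_obs(); Rt=R.from_rotvec(o["tool_rot"]).as_matrix(); T=lambda p: o["tool_pos"]+Rt@np.array(p)
w=ctrl.get_image("wrist");t=ctrl.get_image("top");s=ctrl.get_image("scene")
C=col().T@(o["tool_pos"]-MOUTH)*1000; print("tcp in col",C.round(1))
for p in [(.021,0,0),(.021,0,.001),(.023,0,-.004),(.0265,.0265,.011),(.0265,-.0265,.011),(.0295,.0295,.011),(.0295,-.0295,.011)]:
    q=proj(w,cp(*p))[0]; tt=proj(t,cp(*p))[0]; ss=proj(s,cp(*p))[0]
    print(p,q.round(1),((q-[180,150])*3.8).round(),"top crop",((tt-[165,165])*10).round(),"scene crop",((ss-[285,200])*8).round())
for p in [(.025,-.025,.006),(.025,.025,.006),(-.025,-.025,.006),(-.025,.025,.006),(.025,-.025,-.030),(.025,.025,-.030)]:
    q=proj(w,T(p))[0]; tt=proj(t,T(p))[0]; ss=proj(s,T(p))[0]
    print("blk",p,((q-[180,150])*3.8).round(),"top",((tt-[165,165])*10).round(),"scene",((ss-[285,200])*8).round())
E
```

```text
tcp in col [ 4.4  0.2 41.8]
(0.021, 0, 0) [288.6 207.6] [413. 219.] top crop [248. 223.] scene crop [319. 297.]
(0.021, 0, 0.001) [288.6 208.1] [413. 221.] top crop [247. 225.] scene crop [321. 293.]
(0.023, 0, -0.004) [288.6 202.4] [413. 199.] top crop [250. 208.] scene crop [308. 312.]
(0.0265, 0.0265, 0.011) [238.6 203.1] [223. 202.] top crop [108. 219.] scene crop [413. 314.]
(0.0265, -0.0265, 0.011) [339.1 203. ] [605. 201.] top crop [366. 209.] scene crop [241. 202.]
(0.0295, 0.0295, 0.011) [232.6 197.6] [200. 181.] top crop [ 91. 206.] scene crop [416. 321.]
(0.0295, -0.0295, 0.011) [345.1 197.5] [627. 180.] top crop [380. 194.] scene crop [225. 196.]
blk (0.025, -0.025, 0.006) [204. 231.] top [ 89. 243.] scene [446. 217.]
blk (0.025, 0.025, 0.006) [624. 230.] top [340. 232.] scene [281. 113.]
blk (-0.025, -0.025, 0.006) [220. 602.] top [117. 477.] scene [551. 212.]
blk (-0.025, 0.025, 0.006) [606. 601.] top [363. 466.] scene [390. 114.]
blk (0.025, -0.025, -0.03) [147. 339.] top [ 54. 301.] scene [512.  76.]
blk (0.025, 0.025, -0.03) [689. 338.] top [314. 290.] scene [343. -23.]
```

```bash
python3 - <<'E'
from h import *
for i in range(3):
    o=ctrl.get_obs(); w=ctrl.get_image("wrist"); o2=ctrl.get_obs()
    for q in(o,o2):
        Rt=R.from_rotvec(q["tool_rot"]).as_matrix(); K,Rm,tt=cam(w); c=-Rm.T@tt
        print(round(q["t"],2),q["tool_pos"].round(4),(col().T@(q["tool_pos"]-MOUTH)*1000).round(1),"cam",(Rt.T@(c-q["tool_pos"])*1000).round(1),R.from_matrix(Rt.T@Rm.T).as_rotvec(degrees=True).round(2),"dq",abs(q["dq"]).max().round(4),q["contact_force"].round(1))
E
```

```text
7.5 [0.5384 0.1629 0.1806] [ 3.8  0.1 41.3] cam [  67.3   -1.6 -140.9] [-11.87 -11.94  89.48] dq 0.0039 [-0.3 -0.2 -0.2]
7.55 [0.5383 0.1629 0.1804] [ 3.6  0.1 41. ] cam [  67.4   -1.7 -141.2] [-11.85 -11.92  89.48] dq 0.0059 [ 0.8  0.8 -1.3]
7.55 [0.5383 0.1629 0.1804] [ 3.6  0.1 41. ] cam [  67.3   -1.7 -140.9] [-11.87 -11.94  89.48] dq 0.0059 [ 0.8  0.8 -1.3]
7.6 [0.5383 0.1628 0.1802] [ 3.5  0.1 40.9] cam [  67.4   -1.7 -141.1] [-11.86 -11.93  89.48] dq 0.0054 [ 0.2 -0.3 -2. ]
7.6 [0.5383 0.1628 0.1802] [ 3.5  0.1 40.9] cam [  67.3   -1.6 -140.9] [-11.88 -11.94  89.48] dq 0.0054 [ 0.2 -0.3 -2. ]
7.65 [0.5383 0.1628 0.18  ] [ 3.4  0.  40.7] cam [  67.4   -1.7 -141.1] [-11.86 -11.93  89.49] dq 0.0052 [ 0.4 -0.6 -1.1]
```

Call:
{"fn": "apply_moves", "kwargs": {"rows": [[0.11,0.02,0.7,0,0,0],[0.11,0.02,1.4,0,0,0],[0.11,0.02,2.0,0,0,0],[0.11,0.02,2.07,0,0,0],[0.11,0.02,2.07,0,0,0],[0.11,0.02,2.07,0,0,0]]}}

```text
t: 8.25
tool_pos: [0.5496, 0.163, 0.1626]
tool_rot: [-3.026, -0.044, -0.812]
contact_force: [-0.2, 0.5, -1.2]
opening: 0.0489
```

```bash
cat >> h.py <<'E'
def st():
    o=ctrl.get_obs(); C=col(); print("t",round(o["t"],2),"col pos mm",(C.T@(o["tool_pos"]-MOUTH)*1000).round(1),"F col",(C.T@o["contact_force"]).round(1),"op",round(o["opening"],4),"rot",(R.from_matrix(ctool().T@R.from_rotvec(o["tool_rot"]).as_matrix()).as_rotvec(degrees=True)).round(2))
E
python3 - <<'E'
from h import *
st()
for n in("scene","top","wrist"):
    d=ctrl.get_image(n)
    x,y,w,h,k={"scene":(285,200,90,75,8),"top":(165,165,60,60,10),"wrist":(180,150,210,120,3.8)}[n]
    cv2.imwrite(f"pics/{n}7.png",cv2.resize(np.clip(d["color"][y:y+h,x:x+w].astype(float)*1.2,0,255).astype(np.uint8),None,fx=k,fy=k,interpolation=cv2.INTER_CUBIC))
    st()
E
```

```text
t 8.25 col pos mm [ 4.5 -0.2 20. ] F col [-0.7  0.5 -0.9] op 0.0489 rot [0.01 0.05 0.02]
t 8.3 col pos mm [ 4.7 -0.1 20.2] F col [-1.5 -0.4 -1.4] op 0.0496 rot [0.01 0.08 0.02]
t 8.35 col pos mm [ 4.8 -0.2 20.2] F col [-1.3  0.1 -1.8] op 0.0493 rot [0.01 0.08 0.03]
t 8.4 col pos mm [ 4.8 -0.1 20.3] F col [-0.8 -0.2 -1. ] op 0.049 rot [0.02 0.09 0.03]
```

View pics/wrist7.png

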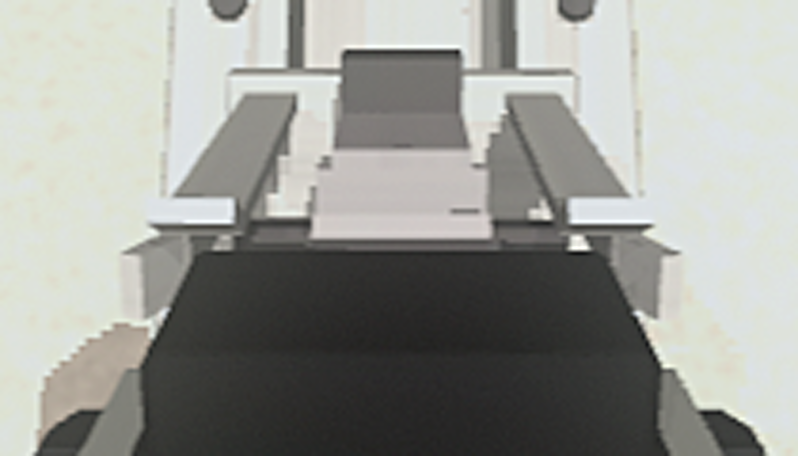

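View pics/scene7.png

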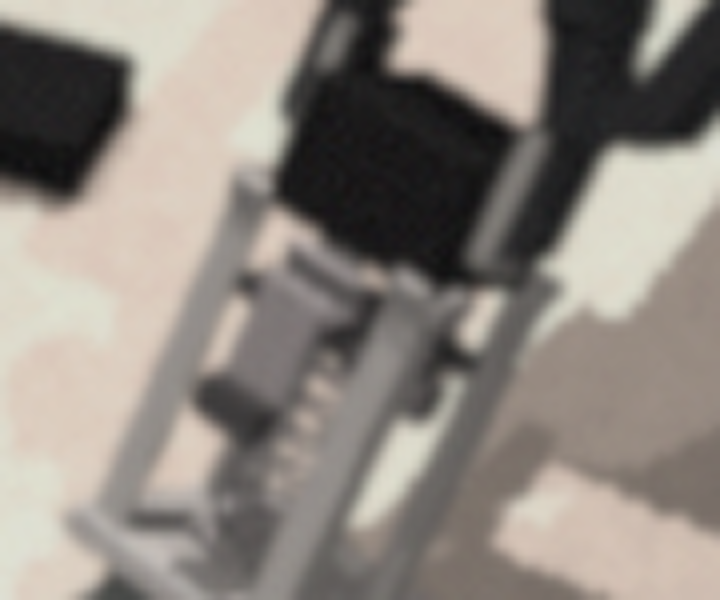

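View pics/top7.png

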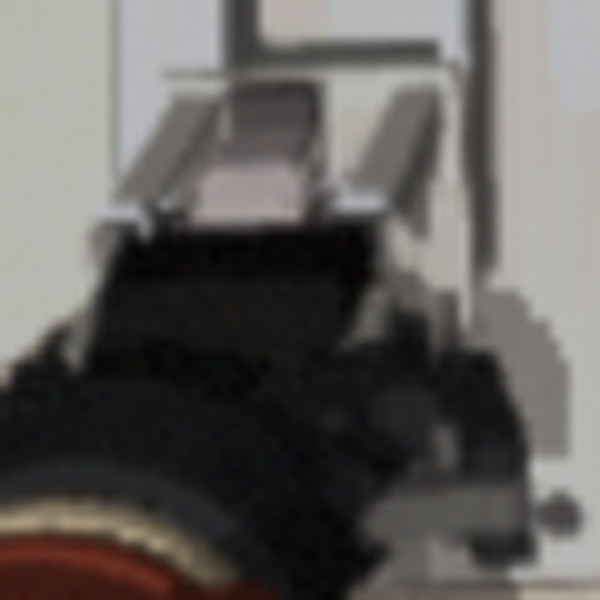

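Block is centred in y, about 1.5 mm too far in x. Correct that and push in stages, watching the forces.

Call:
{"fn": "apply_moves", "kwargs": {"rows": [[-0.15,0.02,0.3,0,0,0],[-0.15,0.02,0.7,0,0,0],[-0.15,0.02,1.1,0,0,0],[-0.15,0.02,1.5,0,0,0],[-0.15,0.02,1.9,0,0,0],[-0.15,0.02,2.3,0,0,0],[-0.15,0.02,2.3,0,0,0]]}}

```text
t: 9.1
tool_pos: [0.5605, 0.1632, 0.1423]
tool_rot: [-3.025, -0.044, -0.815]
contact_force: [0.7, 0.2, 0.8]
opening: 0.0491
```

```bash
python3 - <<'E'
from h import *
st()
d=ctrl.get_image("wrist"); cv2.imwrite("pics/w8.png",cv2.resize(d["color"][150:270,180:390],None,fx=3.8,fy=3.8,interpolation=cv2.INTER_CUBIC))
st()
E
```

```text
t 9.1 col pos mm [ 3.9 -0.2 -3. ] F col [1.  0.2 0.4] op 0.0491 rot [0.03 0.15 0.02]
t 9.15 col pos mm [ 3.8 -0.2 -2.9] F col [ 0.6  0.9 -0.1] op 0.0494 rot [0.03 0.14 0.03]
```

View pics/w8.png

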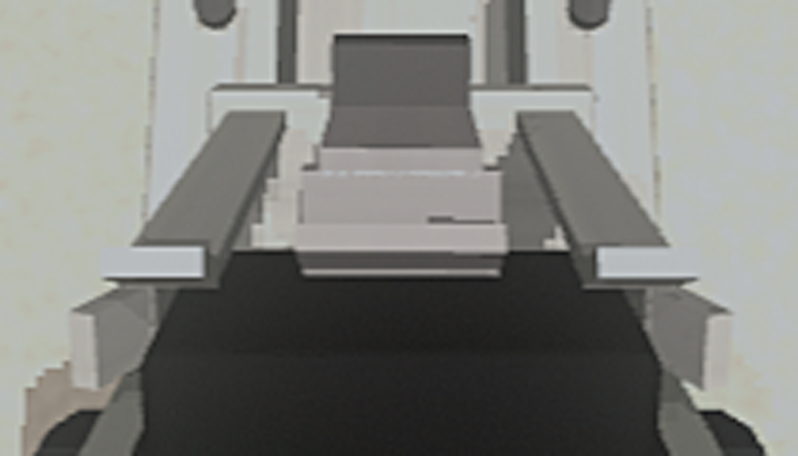

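Call:
{"fn": "apply_moves", "kwargs": {"rows": [[0,0,0.3,0,0,0],[0,0,0.6,0,0,0],[0,0,0.9,0,0,0],[0,0,1.2,0,0,0],[0,0,1.5,0,0,0],[0,0,1.5,0,0,0]]}}

```text
t: 9.75
tool_pos: [0.5682, 0.1634, 0.1292]
tool_rot: [-3.025, -0.044, -0.815]
contact_force: [-1.7, 0.7, 2.2]
opening: 0.0491
```

```bash
python3 - <<'E'
from h import *
st()
E
```

```text
t 9.75 col pos mm [  3.9  -0.2 -18.2] F col [-0.4  0.8  2.8] op 0.0491 rot [0.03 0.15 0.03]
```

Call:
{"fn": "apply_moves", "kwargs": {"rows": [[0,0,0.3,0,0,0],[0,0,0.6,0,0,0],[0,0,0.9,0,0,0],[0,0,1.2,0,0,0],[0,0,1.45,0,0,0],[0,0,1.55,0,0,0],[0,0,1.55,0,0,0],[0,0,1.55,0,0,0]], "squeeze": 80}}

```text
t: 10.55
tool_pos: [0.576, 0.1637, 0.1157]
tool_rot: [-3.025, -0.044, -0.815]
contact_force: [-4.2, -0.2, 5.2]
opening: 0.0491
```

```bash
python3 - <<'E'
from h import *
st()
d=ctrl.get_image("wrist"); cv2.imwrite("pics/w9.png",d["color"])
d=ctrl.get_image("scene"); cv2.imwrite("pics/s9.png",cv2.resize(np.clip(d["color"][200:275,285:375].astype(float)*1.2,0,255).astype(np.uint8),None,fx=8,fy=8,interpolation=cv2.INTER_CUBIC))
st()
E
```

```text
t 10.55 col pos mm [  3.9  -0.2 -33.8] F col [-1.  -0.1  6.6] op 0.0491 rot [0.03 0.14 0.02]
t 10.65 col pos mm [  3.9  -0.3 -33.8] F col [-1.7  0.4  6.3] op 0.0493 rot [0.02 0.14 0.02]
```

View pics/w9.png

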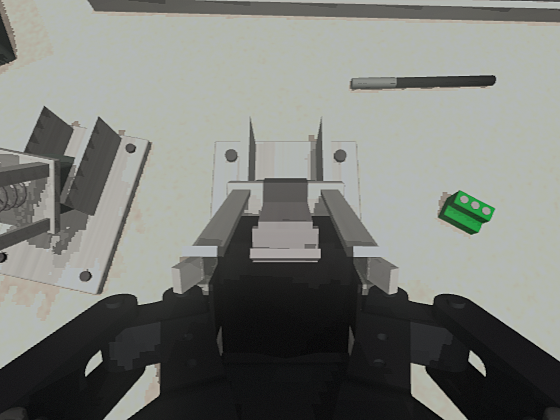

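View pics/s9.png

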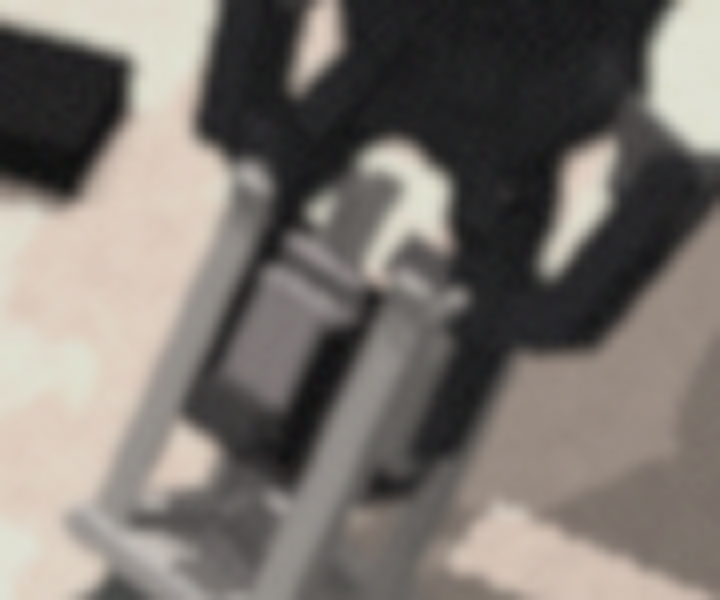

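```bash
python3 - <<'E'
import cv2,numpy as np
im=cv2.imread("pics/w9.png"); cv2.imwrite("pics/w9c.png",cv2.resize(np.clip(im[170:370,190:380].astype(float)*2.5,0,255).astype(np.uint8),None,fx=3,fy=3,interpolation=cv2.INTER_CUBIC))
E
```

```text
(no output)
```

View pics/w9c.png

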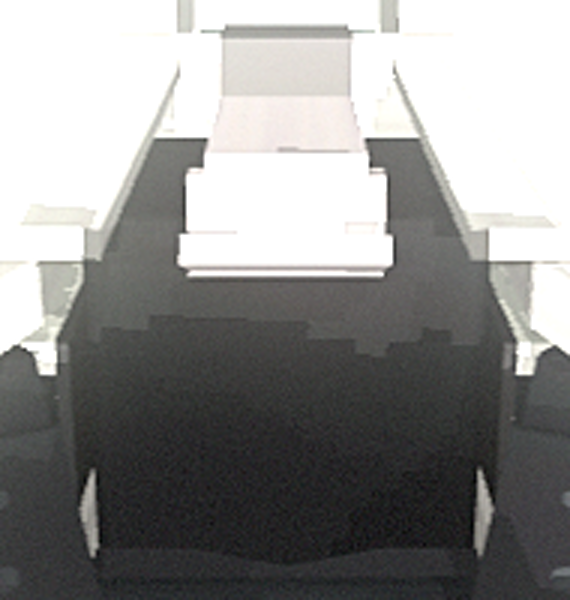

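Far nose tip computes to x≈21 mm over the block's top, so it is out (latched), and the spring force is ~8 N as expected. Open while holding the pose.

Call:
{"fn": "apply_moves", "kwargs": {"rows": [[0,0,0,0,0,0],[0,0,0,0,0,0],[0,0,0,0,0,0],[0,0,0,0,0,0],[0,0,0,0,0,0],[0,0,0,0,0,0]], "grip": 0.15}}

```text
t: 11.25
tool_pos: [0.576, 0.1636, 0.1157]
tool_rot: [-3.025, -0.044, -0.815]
contact_force: [-0.2, 0.2, 0.4]
opening: 0.0729
```

```bash
python3 - <<'E'
from h import *
st()
d=ctrl.get_image("wrist"); cv2.imwrite("pics/w10.png",cv2.resize(np.clip(d["color"][170:370,150:420].astype(float)*2.5,0,255).astype(np.uint8),None,fx=2.8,fy=2.8,interpolation=cv2.INTER_CUBIC))
E
```

```text
t 11.25 col pos mm [  3.9  -0.3 -33.8] F col [0.1 0.2 0.4] op 0.0729 rot [0.02 0.14 0.02]
```

View pics/w10.png

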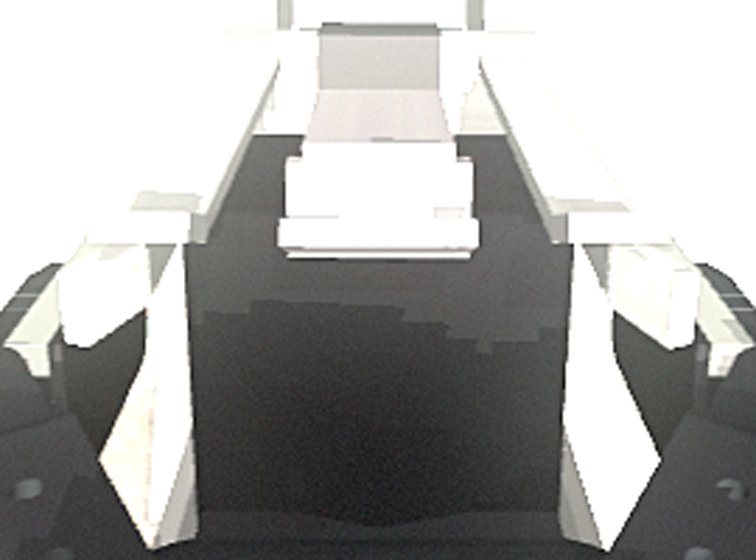

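Block stays down with the fingers free. Retreat along the axis and look.

Call:
{"fn": "apply_moves", "kwargs": {"rows": [[0,0,-2,0,0,0],[0,0,-5,0,0,0],[0,0,-9,0,0,0],[0,0,-13,0,0,0],[0,0,-15,0,0,0],[0,0,-15,0,0,0],[0,0,-15,0,0,0]]}}

```text
t: 12.0
tool_pos: [0.5007, 0.1614, 0.2451]
tool_rot: [-3.025, -0.045, -0.815]
contact_force: [0.1, -0.2, -0.2]
opening: 0.0726
```

```bash
python3 - <<'E'
from h import *
st()
d=ctrl.get_image("wrist"); cv2.imwrite("pics/w11f.png",d["color"]); cv2.imwrite("pics/w11.png",cv2.resize(np.clip(d["color"][130:310,190:380].astype(float)*1.6,0,255).astype(np.uint8),None,fx=3.3,fy=3.3,interpolation=cv2.INTER_CUBIC))
st()
E
```

```text
t 12.0 col pos mm [  3.4  -0.3 115.9] F col [-0.  -0.2 -0.3] op 0.0726 rot [0.03 0.16 0.02]
t 12.05 col pos mm [  2.4  -0.5 114.9] F col [-0.5 -0.4  0.4] op 0.0724 rot [-0.    0.02  0.02]
```

View pics/w11.png

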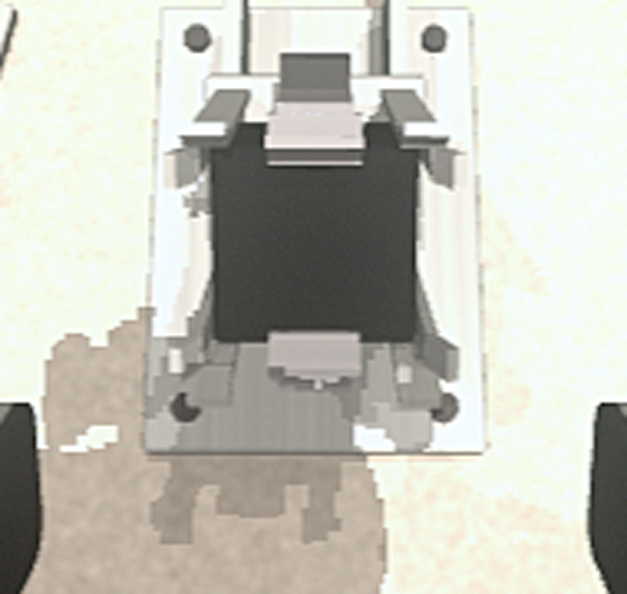

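Both latches sit over the thick block and it is square in the column. Now the thin block.

```bash
python3 - <<'E'
from h import *
row((0.458,-0.052,0.24),down(24)); row((0.458,-0.052,0.15),down(24))
E
```

```text
t 12.05 pos [0.5004 0.1612 0.2437] row [-4.393, 21.185, -2.119, 1.167, -5.927, -4.36] F [-0.6 -0.4  0.2] op 0.0724
t 12.05 pos [0.5004 0.1612 0.2437] row [-8.895, 21.187, 5.674, 1.167, -5.927, -4.36] F [-0.6 -0.4  0.2] op 0.0724
```

Call:
{"fn": "apply_moves", "kwargs": {"rows": [[-4.4,21.2,-2.1,1.17,-5.93,-4.36],[-4.4,21.2,-2.1,1.17,-5.93,-4.36],[-4.4,21.2,-2.1,1.17,-5.93,-4.36],[-4.4,21.2,-2.1,1.17,-5.93,-4.36],[-4.4,21.2,-2.1,1.17,-5.93,-4.36],[-8.9,21.2,5.7,1.17,-5.93,-4.36],[-8.9,21.2,5.7,1.17,-5.93,-4.36],[-8.9,21.2,5.7,1.17,-5.93,-4.36],[-8.9,21.2,5.7,1.17,-5.93,-4.36],[-8.9,21.2,5.7,1.17,-5.93,-4.36],[-8.9,21.2,5.7,1.17,-5.93,-4.36]], "grip": 0}}

```text
t: 13.15
tool_pos: [0.4597, -0.0524, 0.1524]
tool_rot: [3.071, 0.654, 0.006]
contact_force: [0.9, -0.2, 0.6]
opening: 0.0856
```

```bash
python3 - <<'E'
from h import *
w=ctrl.get_image("wrist"); row((0.458,-0.052,0.15),down(24)); im=w["color"]; cv2.imwrite("pics/w12.png",im)
m=(im.max(axis=2)<75).astype(np.uint8); N,l,st_,c=cv2.connectedComponentsWithStats(m)
for i in range(1,N):
    if 1500<st_[i,4]<9000:
        ct=cv2.findContours((l==i).astype(np.uint8),cv2.RETR_EXTERNAL,cv2.CHAIN_APPROX_NONE)[0][0]
        print(st_[i],c[i].round(1),cv2.approxPolyDP(ct,4,True).reshape(-1,2).tolist())
E
```

```text
t 13.2 pos [ 0.4595 -0.0523  0.1522] row [-0.128, -0.094, 0.219, 0.028, -0.035, 0.005] F [-0.4 -0.2  0.4] op 0.0852
[ 253  166   60   61 3611] [282.8 195.9] [[256, 166], [255, 225], [311, 226], [311, 167]]
```

View pics/w12.png

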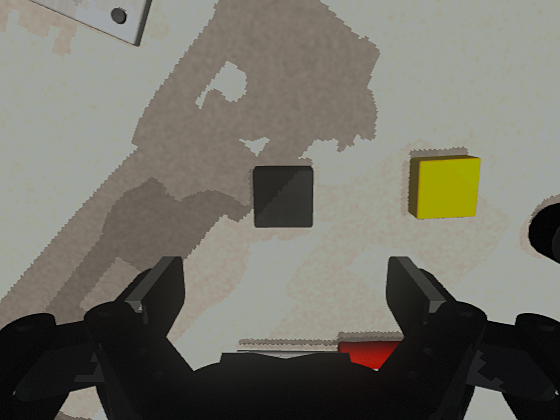

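```bash
python3 - <<'E'
from h import *
im=cv2.imread("pics/w12.png"); cv2.imwrite("pics/w12c.png",cv2.resize(np.clip(im[155:240,235:335].astype(float)*2.2,0,255).astype(np.uint8),None,fx=6,fy=6,interpolation=cv2.INTER_CUBIC))
w=ctrl.get_image("wrist"); o=ctrl.get_obs(); Rt=R.from_rotvec(o["tool_rot"]).as_matrix()
for p,z in [((254.5,227),.024),((312.5,227),.024),((252.7,190),.024),((313.2,190),.024),((283,165.5),0)]:
    print(p,z,(Rt.T@(onz(w,p,z)-o["tool_pos"])*1000).round(1))
row((0.458,-0.052,0.15),down(24))
E
```

```text
(254.5, 227) 0.024 [-23.2 -26.7 127.8]
(312.5, 227) 0.024 [-23.3  22.3 127.9]
(252.7, 190) 0.024 [  8.7 -27.4 127.8]
(313.2, 190) 0.024 [  8.7  22.2 128. ]
(283, 165.5) 0 [ 25.3  -2.7 151.9]
t 13.25 pos [ 0.4593 -0.0523  0.1519] row [-0.11, -0.078, 0.188, 0.024, -0.031, 0.006] F [-0.2 -0.5 -0.2] op 0.0853
```

View pics/w12c.png

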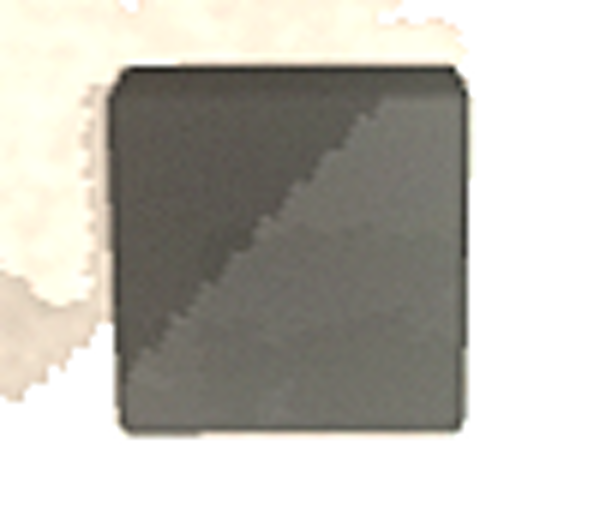

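Call:
{"fn": "apply_moves", "kwargs": {"rows": [[0.1,-0.2,3,0.02,-0.03,-0.1],[0.1,-0.2,7,0.02,-0.03,-0.1],[0.1,-0.2,11,0.02,-0.03,-0.1],[0.1,-0.2,13.5,0.02,-0.03,-0.1],[0.1,-0.2,14.7,0.02,-0.03,-0.1],[0.1,-0.2,15,0.02,-0.03,-0.1],[0.1,-0.2,15,0.02,-0.03,-0.1],[0.1,-0.2,15,0.02,-0.03,-0.1]]}}

```text
t: 14.05
tool_pos: [0.4616, -0.0506, 0.0038]
tool_rot: [3.068, 0.667, 0.005]
contact_force: [-0.3, -0.6, -0.3]
opening: 0.0851
```

Call:
{"fn": "apply_moves", "kwargs": {"rows": [[0,0,0,0,0,0],[0,0,0,0,0,0],[0,0,0,0,0,0],[0,0,0,0,0,0],[0,0,0,0,0,0],[0,0,0,0,0,0],[0,0,0,0,0,0],[0,0,0,0,0,0]], "grip": 1, "squeeze": 60}}

```text
t: 14.85
tool_pos: [0.4629, -0.0509, 0.0052]
tool_rot: [3.067, 0.667, 0.009]
contact_force: [-0.7, 0.6, 5.8]
opening: 0.0487
```

```bash
python3 - <<'E'
from h import *
o=ctrl.get_obs(); print(o["tool_pos"].round(4))
w=ctrl.get_image("wrist"); im=w["color"]; cv2.imwrite("pics/w13.png",cv2.resize(np.clip(im[195:375,185:385].astype(float)*4,0,255).astype(np.uint8),None,fx=3.3,fy=3.3,interpolation=cv2.INTER_CUBIC))
row(o["tool_pos"],down(24))
E
```

```text
[ 0.4629 -0.0509  0.0052]
t 14.9 pos [ 0.4629 -0.0509  0.0052] row [0.001, -0.002, -0.0, 0.048, -0.055, 0.106] F [-1.3 -0.1  6.3] op 0.0484
```

View pics/w13.png

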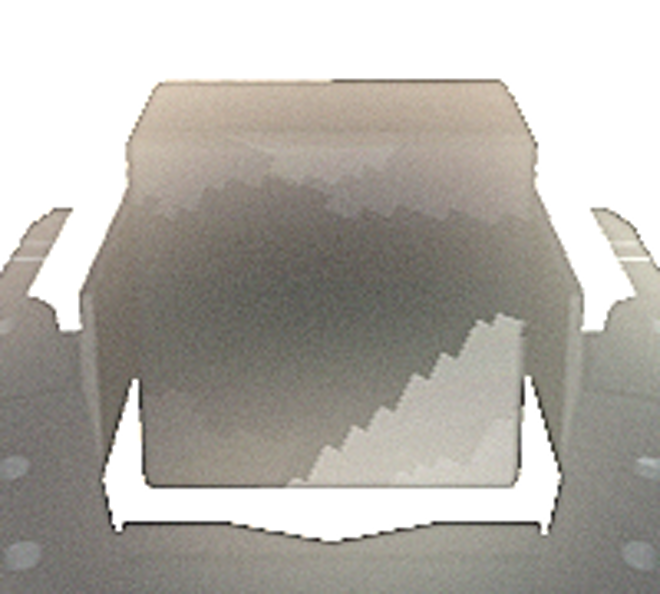

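Call:
{"fn": "apply_moves", "kwargs": {"rows": [[0,0,-3,0.05,-0.05,0],[0,0,-8,0.05,-0.05,0],[0,0,-13,0.05,-0.05,0],[0,0,-18,0.05,-0.05,0],[0,0,-23,0.05,-0.05,0],[0,0,-25,0.05,-0.05,0],[0,0,-25,0.05,-0.05,0]]}}

```text
t: 15.6
tool_pos: [0.4632, -0.051, 0.2596]
tool_rot: [3.066, 0.667, 0.012]
contact_force: [-0.3, 1.0, -1.0]
opening: 0.0486
```

```bash
python3 - <<'E'
from h import *
row(cp(.0042,-.0002,.13),ctool());row(cp(.0042,-.0002,.05),ctool()); st()
E
```

```text
t 15.6 pos [ 0.4632 -0.051   0.2596] row [11.65, -18.012, 0.177, -1.154, 5.834, 4.471] F [-0.3  1.  -1. ] op 0.0486
t 15.6 pos [ 0.4632 -0.051   0.2596] row [15.291, -16.495, 7.137, -1.154, 5.834, 4.471] F [-0.3  1.  -1. ] op 0.0486
t 15.6 col pos mm [ -27.3 -211.4  150.4] F col [-0.8  1.  -0.8] op 0.0486 rot [  5.77 -29.17 -22.35]
```

Call:
{"fn": "apply_moves", "kwargs": {"rows": [[11.65,-18,0.2,-1.15,5.83,4.47],[11.65,-18,0.2,-1.15,5.83,4.47],[11.65,-18,0.2,-1.15,5.83,4.47],[11.65,-18,0.2,-1.15,5.83,4.47],[11.65,-18,0.2,-1.15,5.83,4.47],[11.65,-18,0.2,-1.15,5.83,4.47],[11.65,-18,0.2,-1.15,5.83,4.47],[12.5,-17.6,2,-1.15,5.83,4.47],[14,-17,4.7,-1.15,5.83,4.47],[15.3,-16.5,7.1,-1.15,5.83,4.47],[15.3,-16.5,7.1,-1.15,5.83,4.47],[15.3,-16.5,7.1,-1.15,5.83,4.47],[15.3,-16.5,7.1,-1.15,5.83,4.47]]}}

```text
t: 16.9
tool_pos: [0.5351, 0.1619, 0.1903]
tool_rot: [-3.026, -0.043, -0.813]
contact_force: [-0.3, 0.6, -0.7]
opening: 0.0486
```

```bash
python3 - <<'E'
from h import *
st(); d=ctrl.get_image("wrist"); cv2.imwrite("pics/w14.png",cv2.resize(d["color"][150:270,180:390],None,fx=3.8,fy=3.8,interpolation=cv2.INTER_CUBIC))
st(); row(cp(.0042,-.0002,.019),ctool())
E
```

```text
t 16.9 col pos mm [ 5.8 -0.8 51.3] F col [-0.6  0.6 -0.5] op 0.0486 rot [-0.01  0.08  0.06]
t 16.95 col pos mm [ 6.1 -0.5 51.7] F col [ 0.2  0.7 -1.1] op 0.048 rot [0.01 0.13 0.04]
t 16.95 pos [0.5351 0.1622 0.1908] row [-0.194, -0.03, 3.269, -0.003, -0.026, -0.009] F [ 0.7  0.7 -0.9] op 0.048
```

View pics/w14.png

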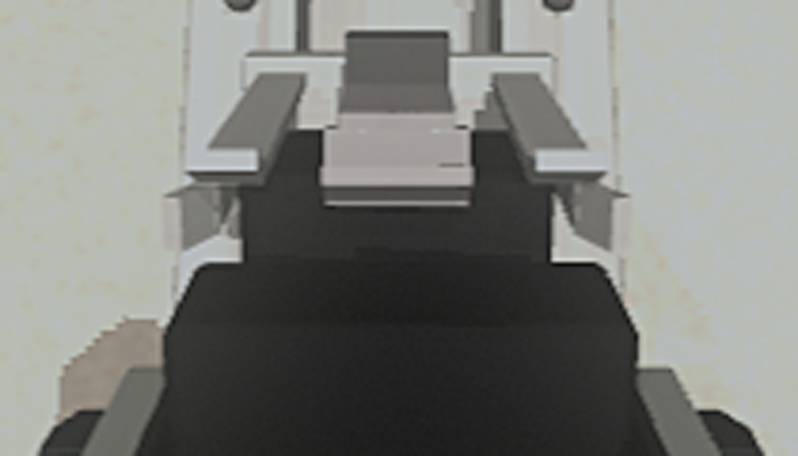

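Call:
{"fn": "apply_moves", "kwargs": {"rows": [[-0.18,-0.06,1,0,-0.02,0],[-0.18,-0.06,2,0,-0.02,0],[-0.18,-0.06,2.8,0,-0.02,0],[-0.18,-0.06,3.2,0,-0.02,0],[-0.18,-0.06,3.2,0,-0.02,0],[-0.18,-0.06,3.2,0,-0.02,0]]}}

```text
t: 17.55
tool_pos: [0.5496, 0.1633, 0.162]
tool_rot: [-3.026, -0.044, -0.811]
contact_force: [-0.2, -0.1, -0.7]
opening: 0.0486
```

```bash
python3 - <<'E'
from h import *
st(); d=ctrl.get_image("wrist"); cv2.imwrite("pics/w15.png",cv2.resize(d["color"][150:270,180:390],None,fx=3.8,fy=3.8,interpolation=cv2.INTER_CUBIC))
st(); row(cp(.0042,0,-.008),ctool())
E
```

```text
t 17.55 col pos mm [ 4.2  0.2 19.5] F col [-0.5 -0.  -0.5] op 0.0486 rot [0.02 0.01 0.04]
t 17.6 col pos mm [ 4.5  0.2 19.7] F col [-0.  -0.  -1.2] op 0.0489 rot [0.02 0.04 0.04]
t 17.6 pos [0.5497 0.1633 0.1623] row [-0.03, 0.02, 2.774, -0.004, -0.008, -0.008] F [ 0.6 -0.  -1.1] op 0.0489
```

View pics/w15.png

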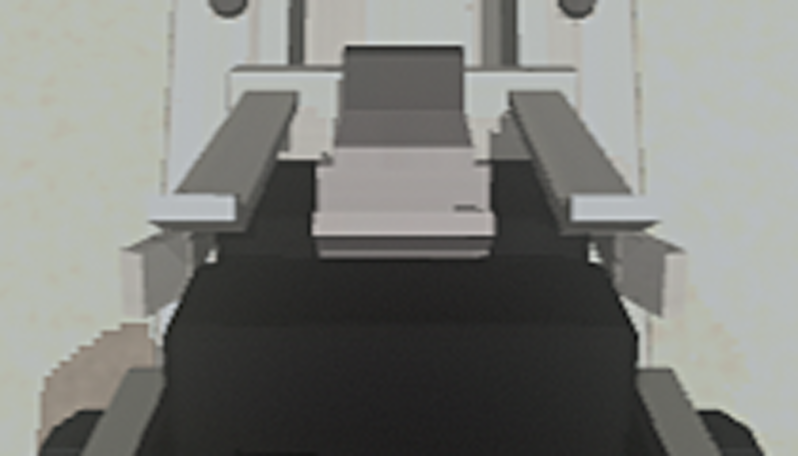

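Call:
{"fn": "apply_moves", "kwargs": {"rows": [[0.02,0,0.4,0,0,0],[0.02,0,0.8,0,0,0],[0.02,0,1.2,0,0,0],[0.02,0,1.6,0,0,0],[0.02,0,2.0,0,0,0],[0.02,0,2.4,0,0,0],[0.02,0,2.77,0,0,0],[0.02,0,2.77,0,0,0]], "squeeze": 90}}

```text
t: 18.4
tool_pos: [0.5648, 0.1641, 0.1401]
tool_rot: [-3.025, -0.044, -0.816]
contact_force: [-2.9, 0.7, 3.3]
opening: 0.0478
```

```bash
python3 - <<'E'
from h import *
st(); row(cp(.0046,0,-.0225),ctool())
E
```

```text
t 18.4 col pos mm [ 6.4  0.5 -7.1] F col [-0.8  0.8  4.2] op 0.0478 rot [0.05 0.19 0.04]
t 18.4 pos [0.5648 0.1641 0.1401] row [-0.185, 0.052, 1.541, -0.009, -0.038, -0.007] F [-2.9  0.7  3.3] op 0.0478
```

```bash
python3 - <<'E'
from h import *
d=ctrl.get_image("wrist"); cv2.imwrite("pics/w16.png",cv2.resize(np.clip(d["color"][170:370,190:380].astype(float)*2.2,0,255).astype(np.uint8),None,fx=3,fy=3,interpolation=cv2.INTER_CUBIC)); st()
d=ctrl.get_image("scene"); cv2.imwrite("pics/s16.png",cv2.resize(np.clip(d["color"][200:275,285:375].astype(float)*1.5,0,255).astype(np.uint8),None,fx=8,fy=8,interpolation=cv2.INTER_CUBIC))
st()
E
```

```text
t 18.45 col pos mm [ 6.4  0.5 -7.1] F col [0.2 0.9 4.6] op 0.0479 rot [0.05 0.2  0.03]
t 18.5 col pos mm [ 6.4  0.5 -7.1] F col [0.3 0.6 5.1] op 0.048 rot [0.05 0.2  0.04]
```

View pics/w16.png

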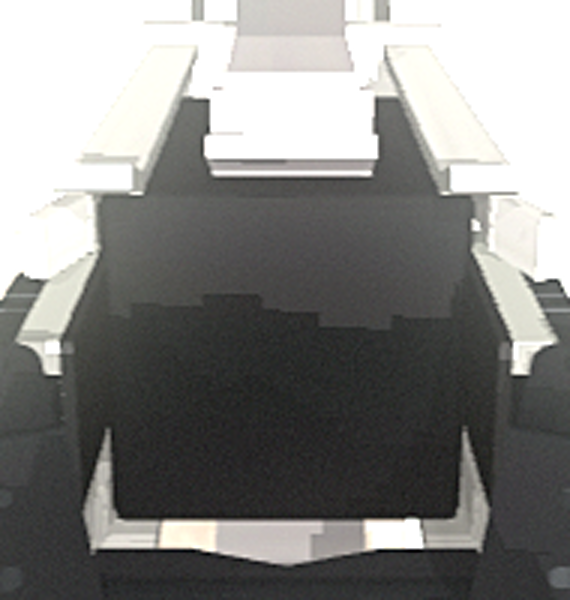

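View pics/s16.png

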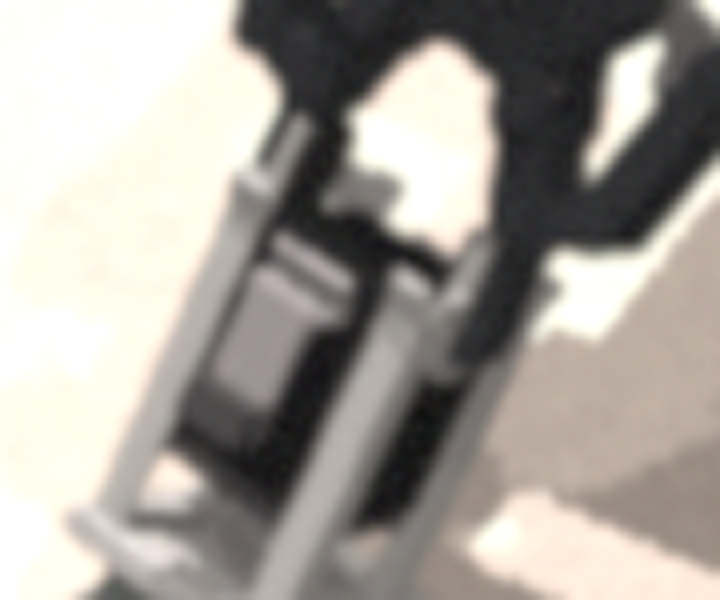

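Call:
{"fn": "apply_moves", "kwargs": {"rows": [[-0.05,0,0.3,0,0,0],[-0.05,0,0.6,0,0,0],[-0.05,0,0.9,0,0,0],[-0.05,0,1.2,0,0,0],[-0.05,0,1.5,0,0,0],[-0.05,0,1.6,0,0,0],[-0.05,0,1.6,0,0,0],[-0.05,0,1.6,0,0,0]]}}

```text
t: 19.3
tool_pos: [0.5725, 0.1643, 0.1267]
tool_rot: [-3.024, -0.044, -0.817]
contact_force: [-6.2, -0.1, 5.9]
opening: 0.0477
```

```bash
python3 - <<'E'
from h import *
st()
d=ctrl.get_image("wrist"); cv2.imwrite("pics/w17.png",cv2.resize(np.clip(d["color"][170:370,190:380].astype(float)*2.2,0,255).astype(np.uint8),None,fx=3,fy=3,interpolation=cv2.INTER_CUBIC)); st()
d=ctrl.get_image("scene"); cv2.imwrite("pics/s17.png",cv2.resize(np.clip(d["color"][200:275,285:375].astype(float)*1.5,0,255).astype(np.uint8),None,fx=8,fy=8,interpolation=cv2.INTER_CUBIC))
E
```

```text
t 19.3 col pos mm [  6.4   0.5 -22.5] F col [-2.4  0.1  8.2] op 0.0477 rot [0.04 0.22 0.04]
t 19.35 col pos mm [  6.4   0.5 -22.5] F col [-1.5  1.3  9.3] op 0.0478 rot [0.04 0.22 0.04]
```

View pics/w17.png

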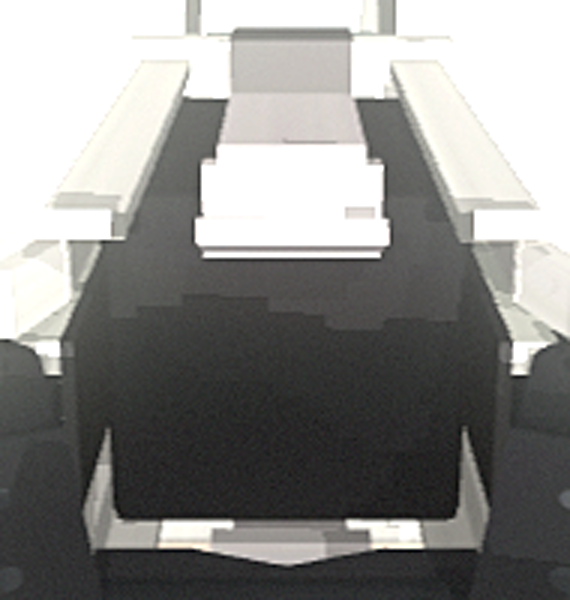

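View pics/s17.png

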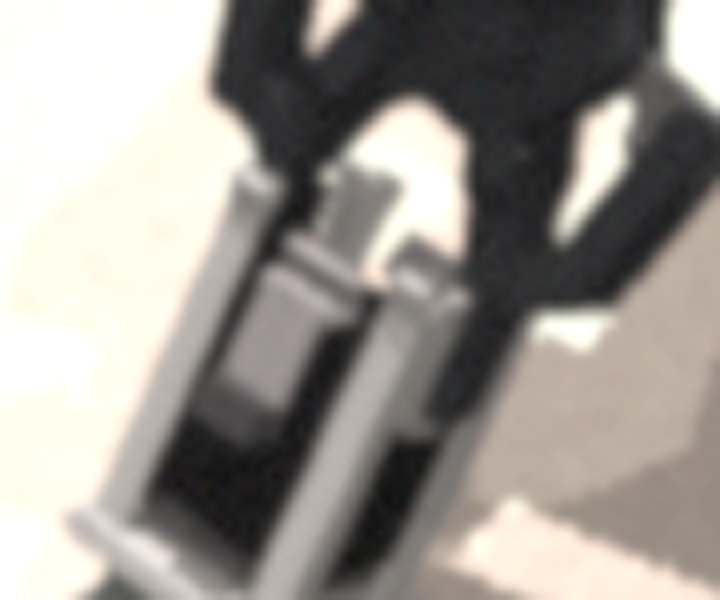

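Call:
{"fn": "apply_moves", "kwargs": {"rows": [[-0.1,0.02,0.05,0,0,0],[-0.2,0.03,0.1,0,0,0],[-0.25,0.03,0.12,0,0,0],[-0.25,0.03,0.12,0,0,0],[-0.25,0.03,0.12,0,0,0]]}}

```text
t: 19.9
tool_pos: [0.5724, 0.1642, 0.1269]
tool_rot: [-3.022, -0.044, -0.823]
contact_force: [-5.3, -0.5, 8.0]
opening: 0.048
```

```bash
python3 - <<'E'
from h import *
st()
d=ctrl.get_image("wrist"); cv2.imwrite("pics/w18.png",cv2.resize(np.clip(d["color"][300:370,210:360].astype(float)*2.,0,255).astype(np.uint8),None,fx=5,fy=5,interpolation=cv2.INTER_CUBIC)); st()
d=ctrl.get_image("top"); cv2.imwrite("pics/t18.png",cv2.resize(np.clip(d["color"][165:225,165:225].astype(float)*1.5,0,255).astype(np.uint8),None,fx=9,fy=9,interpolation=cv2.INTER_CUBIC))
E
```

```text
t 19.9 col pos mm [  6.4   0.4 -22.4] F col [-0.6 -0.4  9.6] op 0.048 rot [0.06 0.45 0.04]
t 19.95 col pos mm [  6.4   0.5 -22.4] F col [-0.6 -0.6 10.2] op 0.0481 rot [0.06 0.45 0.04]
```

View pics/w18.png

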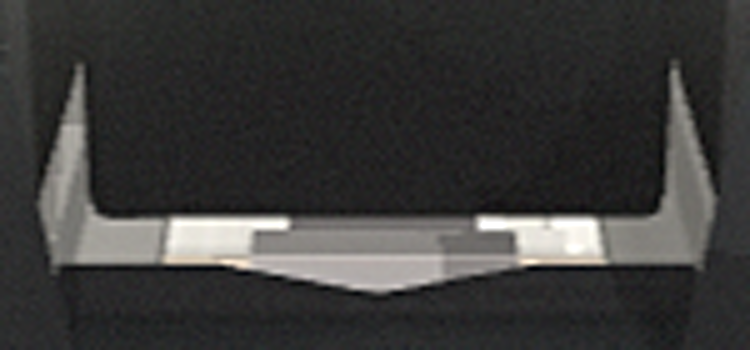

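View pics/t18.png

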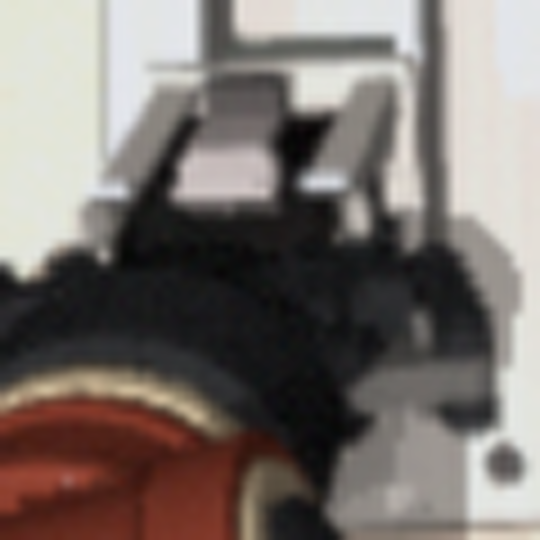

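Both nose tips compute as fully out: far about +20 mm, near about −20 mm, against 21 mm nominal. The axial force of ~11 N matches the two-block spring load. Release.

Call:
{"fn": "apply_moves", "kwargs": {"rows": [[0,0,0,0,0,0],[0,0,0,0,0,0],[0,0,0,0,0,0],[0,0,0,0,0,0],[0,0,0,0,0,0],[0,0,0,0,0,0]], "grip": 0.15}}

```text
t: 20.6
tool_pos: [0.5723, 0.1642, 0.1266]
tool_rot: [-3.023, -0.044, -0.822]
contact_force: [-0.7, 0.0, -0.3]
opening: 0.0723
```

```bash
python3 - <<'E'
from h import *
st()
d=ctrl.get_image("wrist"); cv2.imwrite("pics/w19.png",cv2.resize(np.clip(d["color"][170:370,150:420].astype(float)*2.2,0,255).astype(np.uint8),None,fx=2.8,fy=2.8,interpolation=cv2.INTER_CUBIC))
E
```

```text
t 20.6 col pos mm [  6.2   0.4 -22.6] F col [-0.8  0.1  0.1] op 0.0723 rot [0.06 0.43 0.04]
```

View pics/w19.png

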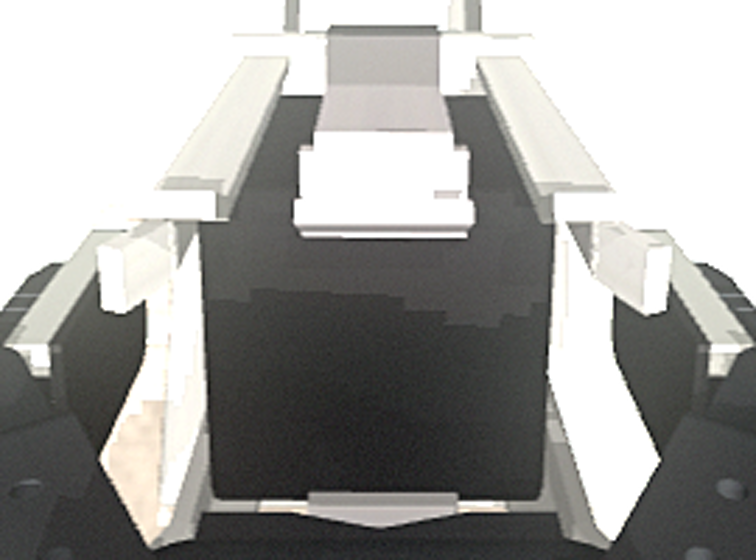

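Call:
{"fn": "apply_moves", "kwargs": {"rows": [[0,0,-2,0,0,0],[0,0,-5,0,0,0],[0,0,-9,0,0,0],[0,0,-13,0,0,0],[0,0,-14,0,0,0],[0,0,-14,0,0,0],[0,0,-14,0,0,0]]}}

```text
t: 21.35
tool_pos: [0.5012, 0.1618, 0.2458]
tool_rot: [-3.024, -0.044, -0.819]
contact_force: [-0.2, -0.2, 0.1]
opening: 0.0725
```

```bash
python3 - <<'E'
from h import *
st()
d=ctrl.get_image("wrist"); cv2.imwrite("pics/w20.png",cv2.resize(np.clip(d["color"][130:310,190:380].astype(float)*1.6,0,255).astype(np.uint8),None,fx=3.3,fy=3.3,interpolation=cv2.INTER_CUBIC))
d=ctrl.get_image("scene"); cv2.imwrite("pics/s20.png",d["color"]); cv2.imwrite("pics/s20c.png",cv2.resize(np.clip(d["color"][200:275,285:375].astype(float)*1.5,0,255).astype(np.uint8),None,fx=8,fy=8,interpolation=cv2.INTER_CUBIC))
d=ctrl.get_image("top"); cv2.imwrite("pics/t20.png",d["color"])
E
```

```text
t 21.35 col pos mm [4.100e+00 1.000e-01 1.163e+02] F col [-0.1 -0.2  0.2] op 0.0725 rot [0.04 0.32 0.03]
```

View pics/w20.png

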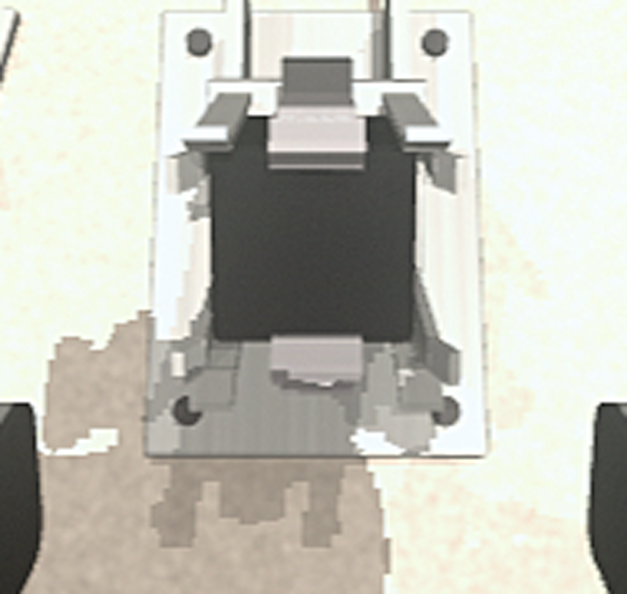

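View pics/s20c.png

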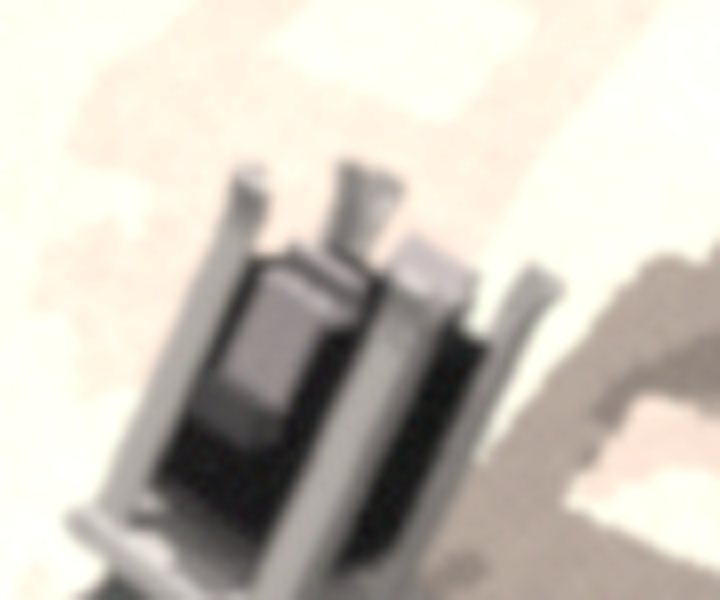

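View pics/t20.png

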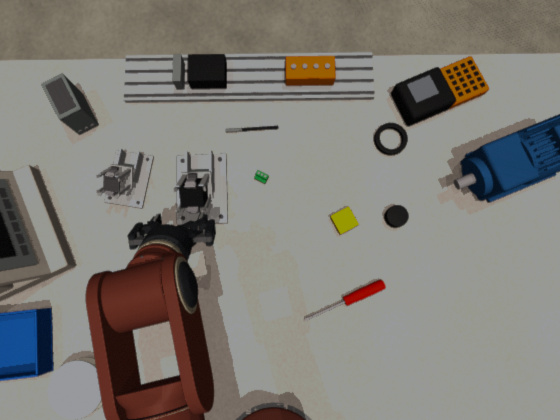

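```bash
python3 - <<'E'
from h import *
st(); print(ctrl.finish_job())
E
```

```text
t 21.5 col pos mm [  3.3   0.  115.3] F col [ 0.6  0.4 -0.8] op 0.0723 rot [0.01 0.19 0.03]
the job is handed in; nothing more can be done
None
```

I loaded the thick block and then the thin block on top of it into the larger magazine, let go of both, and handed the job in at 21.5 s.

- **Final check:** after I backed the gripper off, the wrist view shows the thin block square in the column with both latch noses over its top. The scene view shows the blocks seated below the latches. There was no contact force after release, and the gripper is open and clear of the stand.
- **Other items:** in the top view the puck, yellow block, terminal, marker, tape and screwdriver are where they started. The arm hid the cutters in that last picture, so I did not recheck them.
- **What disagreed:** the wrist camera and the two fixed cameras put the held thick block up to about 4 mm apart along the column's x. I went by the wrist view and the low contact forces.
- **Thin block:** it went in with the tool about 2 mm off its commanded x. A small extra push and sideways correction before release moved nothing, but the force of about 10–11 N and the nose positions fitted a latched block.

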